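# Load the water analyser's reagent cassettes

## Task

Load every reagent cassette on the bench into the analyser's dock: slide the locking gate fully open, then slide each cassette along a bay of its own, step on the side of the bay's overhanging lip, fully home until the spring catch clicks out behind it. When all are in, slide the gate fully shut and then press the start button; leave the bottle, the beaker and the jar where they are.

Things in the scene. Friction and masses are not known exactly. Their poses are not given: they have to be found in the camera images.
- dock: Cassette dock, fixed: white, 300 mm deep (x), 290 mm wide (y), three parallel bays 86 mm apart. Origin on the bench under the middle bay's seat; x is the way cassettes slide in, y to its left, z up. A metal floor, top 8 mm above the bench, runs from x = -185 mm to the backstop at x = +57 mm (housing behind it 60 mm tall). A side pod 20 mm tall (y = 145 to 223 mm) carries gate handle and button.
- ledge (a point): Loading ledge: the flat metal floor in front of the bays and gate posts (dock x = -185 to -104 mm, y = -145 to 145 mm), 8 mm above the bench. This point: on it, in line with the middle bay, at dock x = -145 mm; dock axes.
- mouth (a point): Middle bay's mouth on the metal floor (dock x = -94 mm), dock axes; the other mouths are 86 mm to either side along y. Bays are channels 57 mm wide, open above, between walls whose tops are 40 mm above the bench; walls start at x = -84 mm and the mouth flares to 73 mm at x = -94 mm.
- lip (a point): Front end of the middle bay's grey lip, on its underside, 26.5 mm above the metal floor (top 32 mm above it). Each bay's +y wall has such a lip overhanging the channel by 12 mm from dock x = -84 to 57 mm; so a cassette enters only by sliding in from the mouth with its step on the +y side. Dock axes.
- gate (a joint): Slide of the locking gate, m: 0 = shut, 0.043 = fully open, moving towards dock +y. Three steel posts (13 mm wide, tops 38 mm above the bench, dock x = -104 to -94 mm) block the middle of the mouths when shut and stand in front of the wall ends when open. Stays where it is left; needs about 2 N.
- gate_handle (a point): Top centre of the gate's upright black handle: 12 mm thick along dock y, 36 mm along dock x, 63 mm tall, top 85.5 mm above the bench, axes as the dock. At dock x = -99 mm, y = 165 mm (shut) to 208 mm (open).
- start (a joint): Start button travel, m: 0 = up, 0.006 = fully down (about 5 N); springs back. Counts as pressed beyond 0.004.
- start_top (a point): Centre of the top of the round start button, 28 mm across, black on a grey housing on the side pod (dock x = -30 mm, y = 180 mm); pressed straight down.
- seat0 (a point): Where the underside centre of a fully home cassette lies in the right-hand (-y) bay, on the metal floor (8 mm above the bench), axes as the dock. A cassette held by the catch has about 2 mm of play either way along x and 1.5 mm across; it meets the backstop at x = +2 mm.
- catch0 (a joint): Spring catch of the right-hand (-y) bay, m: 0 = sprung out, 0.011 = fully pushed back. A black wedge in the bay's -y wall, nose 8 mm into the channel, sloping from dock x = -82 mm to a square rear face at x = -57 mm. An entering cassette pushes it some 6.5 mm aside (5 N; 5 to 10 N of push) and it springs out behind the trailing end once that is home.
- seat1 (a point): Where the underside centre of a fully home cassette lies in the middle bay, on the metal floor (8 mm above the bench), axes as the dock. A cassette held by the catch has about 2 mm of play either way along x and 1.5 mm across; it meets the backstop at x = +2 mm.
- catch1 (a joint): Spring catch of the middle bay, m: 0 = sprung out, 0.011 = fully pushed back. A black wedge in the bay's -y wall, nose 8 mm into the channel, sloping from dock x = -82 mm to a square rear face at x = -57 mm. An entering cassette pushes it some 6.5 mm aside (5 N; 5 to 10 N of push) and it springs out behind the trailing end once that is home.
- seat2 (a point): Where the underside centre of a fully home cassette lies in the left-hand (+y) bay, on the metal floor (8 mm above the bench), axes as the dock. A cassette held by the catch has about 2 mm of play either way along x and 1.5 mm across; it meets the backstop at x = +2 mm.
- catch2 (a joint): Spring catch of the left-hand (+y) bay, m: 0 = sprung out, 0.011 = fully pushed back. A black wedge in the bay's -y wall, nose 8 mm into the channel, sloping from dock x = -82 mm to a square rear face at x = -57 mm. An entering cassette pushes it some 6.5 mm aside (5 N; 5 to 10 N of push) and it springs out behind the trailing end once that is home.
- cassetteA: Reagent cassette, 240 g, may be absent. Origin: underside centre, z up. Grey lower block 110 (x) by 54 (y) by 24 mm tall; white upper block 110 by 40 by 20 mm flush with the -y side, leaving a step 14 mm wide along the +y side. On top, centred on the origin, a black grip fin 50 mm along x, 14 mm thick along y, 44 to 76 mm up. All alike, fit any bay with x and y as the dock's.
- cassetteB: Reagent cassette, 240 g, may be absent. Origin: underside centre, z up. Grey lower block 110 (x) by 54 (y) by 24 mm tall; white upper block 110 by 40 by 20 mm flush with the -y side, leaving a step 14 mm wide along the +y side. On top, centred on the origin, a black grip fin 50 mm along x, 14 mm thick along y, 44 to 76 mm up. All alike, fit any bay with x and y as the dock's.
- cassetteC: Reagent cassette, 240 g, may be absent. Origin: underside centre, z up. Grey lower block 110 (x) by 54 (y) by 24 mm tall; white upper block 110 by 40 by 20 mm flush with the -y side, leaving a step 14 mm wide along the +y side. On top, centred on the origin, a black grip fin 50 mm along x, 14 mm thick along y, 44 to 76 mm up. All alike, fit any bay with x and y as the dock's.
- white_bottle: White plastic bottle, 64 mm across, 105 mm tall, origin under its centre; not to be disturbed.
- beaker: Glass beaker, 84 mm across, 105 mm tall, origin under its centre; not to be disturbed.
- sample_jar: Clear sample jar with cap, 64 mm across, 85 mm tall, origin under its centre; not to be disturbed.
Not all that is in view belongs to the job. Leave any turquoise look-alike of the cassetteA alone. Leave any brown look-alike of the cassetteC alone.

How it is judged:
By the outcome, as a careful person would: the job done as asked, in the order asked, and still so for the second after the job is handed in, with the robot touching nothing.
Of cassetteA, cassetteB, cassetteC only 2 to 3 are there at a start; the rules pass over those that are not, and their reading is None.
At some moment in a run one of cassetteA, cassetteB, cassetteC may be knocked a few centimetres aside while the robot is not near it.
It also fails if it takes over 210 s, if anything falls off the work surface, if the arm or the gripper's body presses on something with over 40 N, if the wrist force passes 120 N, or if a joint passes its speed limit or range.

## Robot

A 7-joint arm with a two-finger parallel gripper is mounted at the origin on the work surface. World frame = base frame: x ahead of the robot, y to its left, z up, the work surface at z = 0. Lengths are in m, angles in rad, forces in N, time in s.
With the tool pointing down it reaches from about 0.425 to 0.925 m from the base axis. Payload 6.8 kg.
Tool frame: the origin (TCP) lies midway between the tips of the shut fingers; the grasp point (between the pads) lies r.grip_point_offset behind it (r.grip_point_offset is the distance from the TCP to the grasp point, in m); z points along the fingers, y is the direction in which the jaws open and shut (so a half turn about z gives the same grasp; the last joint's range is limited). The gripper opens to 85 mm and grips with 20 to 120 N. Pads are 22 mm wide; open, the fingers measure 114 mm over their backs; the gripper's body (76 mm by 85 mm) begins 54 mm behind the grasp point. The pads swing forward as they close: fully open they stand 13 mm farther back than shut.
Start: joints at [1.135, 0.477, 0.022, 1.555, -0.011, 1.109, -0.083], TCP at [0.217, -0.639, 0.201] pointing down, gripper open.
Joint ranges: [-2.96, 2.96], [-0.34, 2.1], [-1.41, 1.46], [0.24, 2.44], [-1.37, 4.51], [0.17, 1.92], [-2.96, 2.96]. Speed limits (rad/s): [2.39, 2.39, 3.14, 3.14, 3.14, 3.14, 3.14].

## Interface

Orientations are given as a rotation vector (axis times angle).
In Python, from bench import r gives the robot as it stands. The module is installed in compiled form; this text tells all that it offers.
- The arm moves only by the tool play_rows, never from a script. Its argument "deltas" is a list of rows, each a list of 3 entries, a list of its own where there are three numbers: the finger opening in mm, from 0 to 85.4, then the shift along the tool's x, y, z in mm, then the turn, a rotation vector about the tool's x, y, z in rad. A call has 1 to 8 rows; each row is the pose to reach, as a shift and turn from the pose measured when the call began, along the tool's axes at that moment; what a row does not reach only later rows make up. A row lasts 1/8 s, in which the tool goes at most 62.5 mm and 10.7 degrees, less where a joint would pass 70% of its speed; a pose out of reach is approached as far as the arm can. A call with a gripper value outside its range is refused whole. The fingers move at their own pace and stop on an object; "squeeze" is the grip in N (left out, the last holds). Time passes only in rows, so rows that repeat a pose let the fingers close. It gives the time, the measured TCP pose, the force and the opening at its end, in the units of the state.
- r.get_obs(): the state, without advancing time (a new reading comes with each control period).
- r.grab_frame(name): name is "side" or "top" or "wrist"; returns (picture, depth): 400x640x3 uint8, red, green, blue; 400x640 float32, m along the optical axis (not along the pixel's ray), 0 where there is no reading.
- r.camera_model(name): a dict with "mtx" (3x3 intrinsics, pixels), "rvec" (rotation vector, rad) and "tvec" (3), from world to camera coordinates, as OpenCV has them; the wrist camera has in their place "T_tool_cam" (4x4, takes a point from camera to tool coordinates, whose origin is the TCP and whose axes are the flange's). Camera axes: x right, y down, z forward; pixel columns grow to the right and rows downward; lengths in m; the calibration is good to about 2 mm. A picture is of the moment at which its call begins: read the wrist's pose just before it. camera_model takes no time and is no camera call.
- r.hand_in(): hands the job in, once; it reports no verdict.
The state is a dict: "clock": time; "joints": joint angles; "qvel": joint speeds; "tau": joint torques, N m; "tcp_pos": TCP position; "orientation": TCP orientation; "contact_force": force on the tool from outside, world axes, zero at the start; "moment": the same for the moment, N m; "grip_width": finger opening in m.
Only numpy, scipy, OpenCV 4.12 (cv2) and the standard library are available. Lean on these libraries where they do the work, as an engineer would, in place of code of your own. Each camera call takes 0.05 s, during which the arm holds its last target. There are 200 camera calls.

## Working session

There is one attempt and no reset: what is moved stays moved. The work goes in short steps, Python scripts to look and compute and a tool call to move; the robot and the scene stay as the last step left them, time stands still between calls to the robot, and variables do not carry over. Pictures are saved under pics/ and viewed, about 12 in all and at most 16, crops included, and the job is handed in when it is done.

Besides the shell and the picture viewer there is one more tool, called after "Emit:" as name(argument=value, ...) on one line, values as JSON. play_rows: Moves the arm, as the interface text tells. Its arguments: {"type":"object","properties":{"deltas":{"type":"array"},"squeeze":{"type":"number"}},"required":["deltas"]}

```bash
mkdir -p pics
cat > h.py <<'E'
from bench import r
import numpy as np, cv2
from scipy.spatial.transform import Rotation as R
def save(n,img,): cv2.imwrite('pics/'+n,cv2.cvtColor(img,cv2.COLOR_RGB2BGR))
def cam(name,obs=None):
    m=r.camera_model(name); K=np.array(m['mtx'])
    if 'T_tool_cam' in m:
        o=obs; T=np.eye(4);T[:3,:3]=R.from_rotvec(o['orientation']).as_matrix();T[:3,3]=o['tcp_pos']
        T=T@np.array(m['T_tool_cam'])
    else:
        V=np.eye(4);V[:3,:3]=cv2.Rodrigues(np.array(m['rvec'],float))[0];V[:3,3]=np.ravel(m['tvec']);T=np.linalg.inv(V)
    return K,T
def ray(K,T,u,v,z):
    "pixel -> world point on plane z"
    d=T[:3,:3]@np.linalg.inv(K)@np.array([u,v,1.]);o=T[:3,3];return o+d*(z-o[2])/d[2]
def cloud(K,T,D):
    v,u=np.indices(D.shape);P=np.stack([u*D,v*D,D],-1)@np.linalg.inv(K).T
    return P@T[:3,:3].T+T[:3,3]
E
python3 - <<'E'
from h import *
o=r.get_obs();print(o,r.grip_point_offset)
for n in('top','side','wrist'):
    o=r.get_obs();p,d=r.grab_frame(n);save(n+'0.png',p);K,T=cam(n,o);print(n,K.round(1).tolist(),T.round(3).tolist());np.savez('pics/'+n+'0.npz',p=p,d=d,K=K,T=T)
E
```

```text
{'clock': 0.0, 'joints': array([ 1.13494166,  0.47777937,  0.02232968,  1.55644633, -0.01151614,
        1.10928399, -0.08309523]), 'qvel': array([ 0.00047016, -0.00061818,  0.00012379, -0.00051261,  0.00107936,
        0.00180448,  0.00050392]), 'tau': array([-3.94696617e-04, -5.96439922e+01,  1.60769474e+00, -2.81193370e+01,
        1.24416518e-02,  9.30246926e-03,  2.42304890e-05]), 'tcp_pos': array([ 0.21708299, -0.63846611,  0.20034162]), 'orientation': array([-3.09777482e+00, -5.12293736e-01,  6.32758633e-04]), 'contact_force': array([ 0.56025051, -0.28520855,  0.18274908]), 'moment': array([ 0.02214724, -0.02958144,  0.03342787]), 'grip_width': 0.08542124386023699} 0.0187
top [[453.8, 0.0, 319.8], [0.0, 453.8, 196.8], [0.0, 0.0, 1.0]] [[-0.019, -0.995, 0.095, 0.423], [-1.0, 0.019, 0.001, -0.095], [-0.003, -0.095, -0.996, 1.487], [0.0, 0.0, 0.0, 1.0]]
side [[385.9, 0.0, 323.9], [0.0, 385.9, 207.1], [0.0, 0.0, 1.0]] [[-0.959, -0.21, 0.191, 0.403], [-0.283, 0.74, -0.61, 0.48], [-0.014, -0.639, -0.769, 0.801], [0.0, 0.0, 0.0, 1.0]]
wrist [[316.8, 0.0, 325.8], [0.0, 316.8, 198.3], [0.0, 0.0, 1.0]] [[0.322, -0.897, -0.303, 0.296], [-0.947, -0.306, -0.102, -0.612], [-0.001, 0.32, -0.947, 0.374], [0.0, 0.0, 0.0, 1.0]]
```

View pics/top0.png

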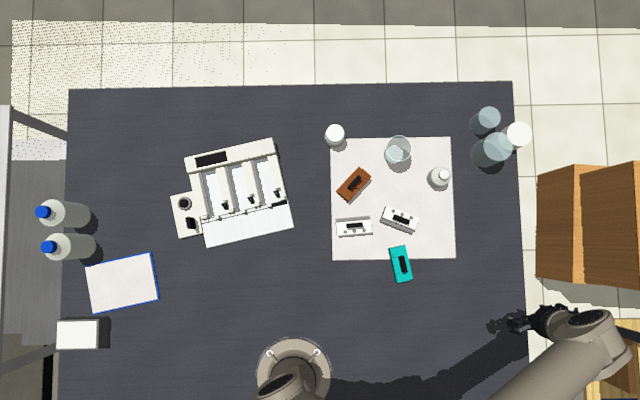

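View pics/side0.png

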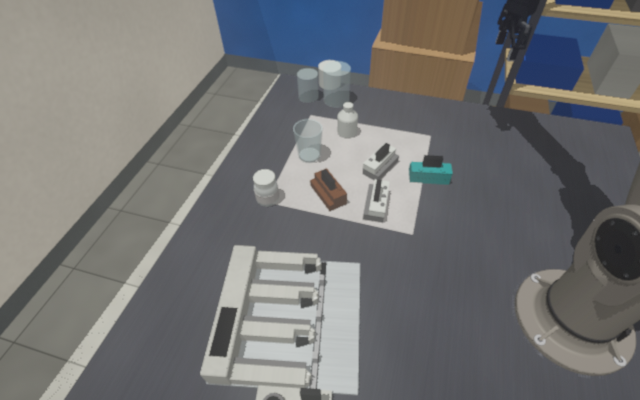

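Run:
```python
from h import *
f=np.load('pics/top0.npz');p=f['p']
a=cv2.resize(p[130:255,165:300],None,fx=4.4,fy=4.4,interpolation=cv2.INTER_CUBIC)
b=cv2.resize(p[155:290,325:425],None,fx=4,fy=4,interpolation=cv2.INTER_CUBIC)
c=np.zeros((560,800,3),np.uint8);a=cv2.resize(p[130:255,165:300],(400+0,370),interpolation=cv2.INTER_CUBIC);c[:370,:400]=a;c[:540,400:]=b
save('crop1.png',c)
W=cloud(f['K'],f['T'],f['d'])
for u,v in[(250,232),(220,228),(275,215),(354,220),(354,235),(399,214),(230,150),(350,250),(354,227),(182,222),(100,150)]:print(u,v,W[v,u].round(3))
```

```text
250 232 [0.453 0.134 0.013]
220 228 [0.468 0.232 0.013]
275 215 [0.507 0.053 0.008]
354 220 [ 0.485 -0.202  0.027]
354 235 [ 0.438 -0.203  0.002]
399 214 [ 0.501 -0.344  0.049]
230 150 [0.713 0.189 0.066]
350 250 [ 0.389 -0.189  0.002]
354 227 [ 0.463 -0.201  0.043]
182 222 [0.49  0.353 0.02 ]
100 150 [0.735 0.634 0.001]
```

View pics/crop1.png

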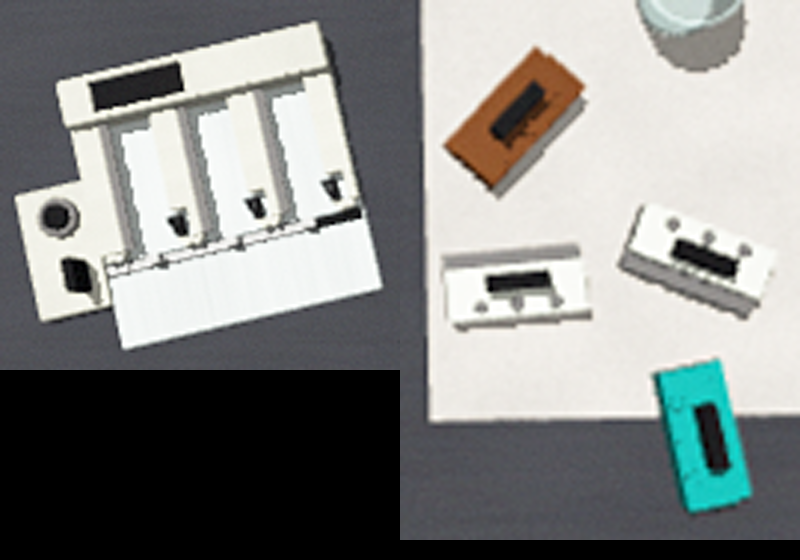

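```bash
cat >> h.py <<'E'
def blob(p,box,lo=70,amin=25):
    "dark blobs in box (u0,v0,u1,v1): list of (area, centre, size, angle of long side vector)"
    u0,v0,u1,v1=box;m=(p[v0:v1,u0:u1].max(-1)<lo).astype(np.uint8);out=[]
    n,l,s,c=cv2.connectedComponentsWithStats(m)
    for i in range(1,n):
        if s[i,4]>=amin:
            q=np.argwhere(l==i)[:,::-1].astype(np.float32)+[u0,v0]
            e,V=np.linalg.eigh(np.cov(q.T));out.append((s[i,4],q.mean(0),np.sqrt(12*e),V[:,1]))
    return out
E
python3 - <<'E'
from h import *
f=np.load('pics/top0.npz');p=f['p'];K=f['K'];T=f['T'];W=cloud(K,T,f['d'])
for n,b,z in(('P1',(335,215,372,238),.076),('P2',(380,203,420,232),.076),('turq',(388,244,414,284),.076),('pod',(172,190,200,232),.0855)):
    for a,c,s,d in blob(p,b):
        q=ray(K,T,*c,z);e=ray(K,T,*(c+10*d),z)-q;print(n,a,c.round(1),s.round(1),q.round(4),np.degrees(np.arctan2(e[1],e[0])).round(1),'z',W[int(c[1]),int(c[0]),2].round(3))
w=(p.min(-1)>150)
F=np.array([ray(K,T,u,np.nonzero(w[:260,u])[0].max()+.5,.008) for u in range(212,288)])
k=np.polyfit(F[:,1],F[:,0],1);print('front x=ky+b',k,np.std(F[:,0]-np.polyval(k,F[:,1])))
G=np.array([ray(K,T,np.nonzero(w[v,:310])[0].max()+.5,v,.008) for v in range(210,226)])
k2=np.polyfit(G[:,0],G[:,1],1);print('right y=kx+b',k2,np.std(G[:,1]-np.polyval(k2,G[:,0])))
y=(k2[0]*k[1]+k2[1])/(1-k2[0]*k[0]);x=k[0]*y+k[1];a=np.arctan(-k[0]);print('corner',x,y,'yaw deg',np.degrees(a),np.degrees(np.arctan(k2[0])))
c,s=np.cos(a),np.sin(a);D=np.array([x,y])+np.array([[c,-s],[s,c]])@[.185,.145];print('dock',D)
M=np.array([[c,-s],[s,c]])
for n,q in(('handle',(-.099,.165)),('button',(-.03,.18)),('s0',(0,-.086)),('s2',(0,.086))):print(n,D+M@q)
E
```

```text
P1 54 [354.2 224.9] [ 3.6 15.7] [ 0.4681 -0.199   0.076 ] 93.9 z 0.081
P2 73 [400.6 219.2] [ 4.5 16.2] [ 0.483  -0.3438  0.076 ] 68.3 z 0.085
turq 85 [402.6 264. ] [ 5.1 16.5] [ 0.3452 -0.3451  0.076 ] -169.1 z 0.076
pod 55 [183.5 202.9] [7.2 7.4] [0.5457 0.3291 0.0855] 77.9 z 0.04
pod 91 [190.5 222.8] [ 7.9 11.4] [0.4838 0.3068 0.0855] -152.4 z 0.073
front x=ky+b [-0.21687372  0.4653927 ] 0.000956800710165914
right y=kx+b [ 0.22313205 -0.11211074] 0.0009531200357260234
corner 0.4671027810613158 -0.007885133844703419 yaw deg 12.236453256397702 12.578474423953447
dock [0.61716755 0.17303077]
handle [0.48544552 0.31329946]
button [0.54969872 0.342583  ]
s0 [0.63539496 0.08898458]
s2 [0.59894014 0.25707696]
```

```bash
cat >> h.py <<'E'
def go(*targets):
    "print shift mm / turn rad in the present tool axes for TCP targets (x,y,z,yaw_deg of tool x), tool down"
    o=r.get_obs();R0=R.from_rotvec(o['orientation'])
    for x,y,z,a in targets:
        t=R.from_euler('z',a,degrees=True)*R.from_rotvec([np.pi,0,0])
        print('go',(x,y,z,a),(R0.inv().apply(np.array([x,y,z])-o['tcp_pos'])*1e3).round(1).tolist(),(R0.inv()*t).as_rotvec().round(3).tolist())
def yaw(o): 
    m=R.from_rotvec(o['orientation']).as_matrix();return np.degrees(np.arctan2(m[1,0],m[0,0])),m[2,2]
E
python3 -c "
from h import *
print(yaw(r.get_obs()));go((.45,-.35,.3,18.8),(.49,-.25,.3,12.4))"
```

```text
(np.float64(18.78612735921149), np.float64(-0.9999990393205985))
go (0.45, -0.35, 0.3, 18.8) [313.3, -198.4, -99.2] [-0.001, 0.0, -0.0]
go (0.49, -0.25, 0.3, 12.4) [383.4, -280.2, -99.1] [-0.001, 0.0, 0.111]
```

Emit:
play_rows(deltas=[[85,[100,-60,-99],[0,0,0]],[85,[313,-198,-99],[0,0,0]],[85,[383,-280,-99],[0,0,0.111]],[85,[383,-280,-99],[0,0,0.111]],[85,[383,-280,-99],[0,0,0.111]],[85,[383,-280,-99],[0,0,0.111]],[85,[383,-280,-99],[0,0,0.111]],[85,[383,-280,-99],[0,0,0.111]]])

```text
clock: 1.15
tcp_pos: [0.4905, -0.2481, 0.3002]
orientation: [-3.122, -0.341, 0.0]
contact_force: [0.4, -0.3, -0.6]
grip_width: 0.0851
```

Emit:
play_rows(deltas=[[85,[0,0,0],[0,0,0]],[85,[0,0,0],[0,0,0]],[85,[0,0,0],[0,0,0]]])

```text
clock: 1.52
tcp_pos: [0.4894, -0.2498, 0.2998]
orientation: [-3.122, -0.337, 0.002]
contact_force: [-0.2, -0.0, 0.2]
grip_width: 0.0851
```

```bash
python3 -c "
from h import *
o=r.get_obs();p,d=r.grab_frame('wrist');save('w1.png',p);K,T=cam('wrist',o);np.savez('pics/w1.npz',p=p,d=d,K=K,T=T)
print(o['tcp_pos'],yaw(o),o['joints'].round(2))
go((.50,-.0,.3,12.4),(.4855,.3133,.2,12.4))"
```

```text
[ 0.48943508 -0.24975335  0.29978934] (np.float64(12.308178458118542), np.float64(-0.9999985185054385)) [ 0.52  0.2  -0.19  1.72  0.04  1.23 -1.04]
go (0.5, -0.0, 0.3, 12.4) [63.5, -241.8, 0.1] [-0.001, 0.001, -0.002]
go (0.4855, 0.3133, 0.2, 12.4) [116.2, -550.8, 100.5] [-0.001, 0.001, -0.002]
```

View pics/w1.png

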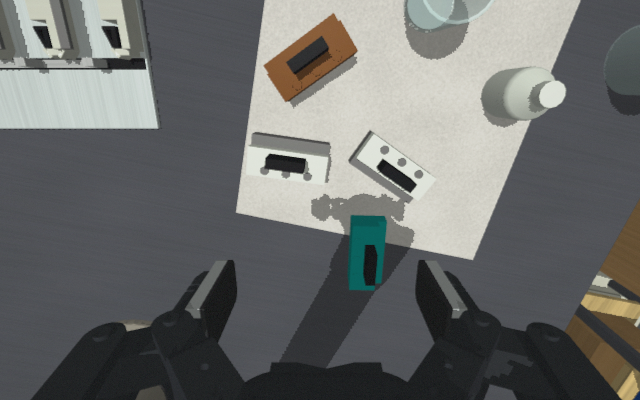

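Run:
```python
from h import *
f=np.load('pics/w1.npz');p=f['p'];K=f['K'];T=f['T'];W=cloud(K,T,f['d'])
save('crop2.png',cv2.resize(p[115:215,235:445],None,fx=3.8,fy=3.8,interpolation=cv2.INTER_CUBIC))
for n,b in(('P1',(262,145,312,182)),('P2',(370,150,422,200))):
    for a,c,s,d in blob(p,b,60,40):
        q=ray(K,T,*c,.07);e=ray(K,T,*(c+10*d),.07)-q;print(n,a,c.round(1),s.round(1),q.round(4),np.degrees(np.arctan2(e[1],e[0])).round(1),'z',W[int(c[1]),int(c[0]),2].round(3))
# height bands near each
for n,c in(('P1',(.468,-.199)),('P2',(.483,-.344))):
  near=(np.hypot(W[...,0]-c[0],W[...,1]-c[1])<.075)
  for lo,hi in((.015,.032),(.036,.05),(.068,.085)):
    q=W[near&(W[...,2]>lo)&(W[...,2]<hi)][:,:2].astype(np.float32)
    if len(q)>20: print(n,lo,len(q),[np.round(x,4) for x in cv2.minAreaRect(q)],q.mean(0).round(4))
```

```text
P1 555 [285.  163.2] [14.3 38.4] [ 0.473  -0.1991  0.07  ] 95.1 z 0.077
P2 458 [396.  175.5] [11. 41.] [ 0.4879 -0.3441  0.07  ] 67.0 z 0.077
P1 0.015 935 [array([ 0.4907, -0.1971]), array([0.0148, 0.1098]), np.float64(4.1713)] [ 0.4908 -0.1968]
P1 0.036 1766 [array([ 0.4637, -0.1991]), array([0.041, 0.11 ]), np.float64(4.3619)] [ 0.4647 -0.1994]
P1 0.068 483 [array([ 0.4708, -0.1986]), array([0.0146, 0.0501]), np.float64(4.4049)] [ 0.4717 -0.1987]
P2 0.015 672 [array([ 0.4862, -0.3457]), array([0.1104, 0.0542]), np.float64(67.7666)] [ 0.4729 -0.3325]
P2 0.036 1780 [array([ 0.4927, -0.3485]), array([0.1109, 0.0401]), np.float64(67.7201)] [ 0.4973 -0.3452]
P2 0.068 441 [array([ 0.4864, -0.3455]), array([0.05 , 0.014]), np.float64(67.8409)] [ 0.4871 -0.3445]
```

View pics/crop2.png

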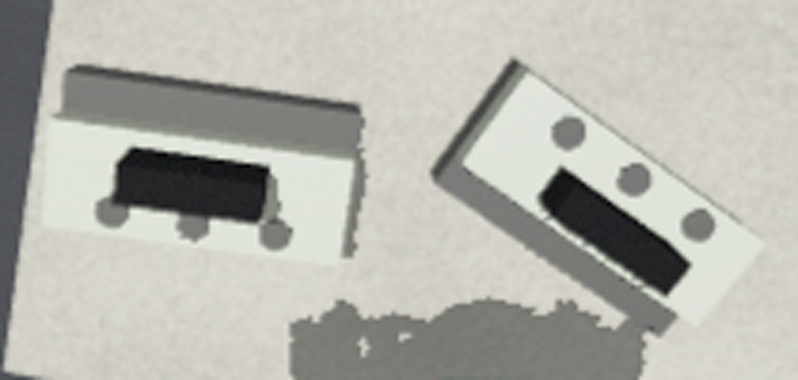

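Emit:
play_rows(deltas=[[85,[30,-60,0],[0,0,0]],[85,[50,-120,0],[0,0,0]],[85,[63,-180,0],[0,0,0]],[85,[63,-242,0],[0,0,0]],[85,[75,-300,0],[0,0,0]],[85,[90,-360,0],[0,0,0]],[85,[95,-420,0],[0,0,0]],[85,[100,-480,40],[0,0,0]]])

```text
clock: 2.58
tcp_pos: [0.4877, 0.2347, 0.2678]
orientation: [-3.121, -0.333, -0.007]
contact_force: [1.0, -0.8, -0.2]
grip_width: 0.085
```

```bash
cat >> h.py <<'E'
def dockmeas(f):
    p=f['p'];W=cloud(f['K'],f['T'],f['d']);a=np.radians(12.4);D0=np.array([.6172,.173]);Rm=np.array([[np.cos(a),-np.sin(a)],[np.sin(a),np.cos(a)]])
    L=(W[...,:2]-D0)@Rm;z=W[...,2];return L,z,D0,Rm
E
cat > d.py <<'E'
from h import *
import sys
n=sys.argv[1];o=r.get_obs();p,d=r.grab_frame('wrist');save(n+'.png',p);K,T=cam('wrist',o);f=dict(p=p,d=d,K=K,T=T);np.savez('pics/'+n+'.npz',**f)
print(o['tcp_pos'].round(4),yaw(o))
L,z,D0,Rm=dockmeas(f);X,Y=L[...,0],L[...,1];ok=d>0
def show(nm,m):
    q=L[ok&m]
    if len(q)>15: print(nm,len(q),'x',np.percentile(q[:,0],[1,50,99]).round(4),'y',np.percentile(q[:,1],[1,50,99]).round(4),'z',np.median(z[ok&m]).round(4),[np.round(v,4) for v in cv2.minAreaRect(q.astype(np.float32))])
show('handle',(z>.079)&(z<.095)&(X<-.06)&(Y>.13)&(Y<.24)&(X>-.13))
show('button',(z>.028)&(np.hypot(X+.03,Y-.18)<.013))
show('pod',(z>.016)&(z<.026)&(Y>.145)&(Y<.24)&(X<.03)&(X>-.2))
show('housing',(z>.055)&(z<.068)&(X>.03))
show('floor front',(z>.003)&(z<.016)&(X<-.11)&(abs(Y)<.2))
for k in(0,1,2): show('wall%d'%k,(z>.035)&(z<.045)&(X<.05)&(abs(Y-(-.129+.043+.086*k)-.0)<.022)&(X>-.088))
show('posts',(z>.033)&(z<.043)&(X<-.092)&(X>-.108)&(abs(Y)<.15))
E
python3 d.py w2; python3 -c "
from h import *
go((.4855,.3133,.15,12.4),(.4855,.3133,.045,12.4))"
```

```text
[0.4877 0.2347 0.2678] (np.float64(12.19921040856594), np.float64(-0.9999842158199915))
handle 362 x [-0.1132 -0.0954 -0.0782] y [0.1616 0.1669 0.1736] z 0.0863 [array([-0.0959,  0.1676]), array([0.0124, 0.0356]), np.float64(89.339)]
button 405 x [-0.0422 -0.0293 -0.0181] y [0.1678 0.1792 0.1918] z 0.0428 [array([-0.0301,  0.1799]), array([0.0248, 0.0243]), np.float64(88.4344)]
pod 4956 x [-0.131  -0.0611  0.0068] y [0.1481 0.1929 0.2244] z 0.0212 [array([-0.0619,  0.1861]), array([0.0787, 0.1398]), np.float64(89.9275)]
housing 799 x [0.0602 0.0612 0.0624] y [-0.1363  0.0073  0.1417] z 0.0585 [array([0.0614, 0.0017]), array([0.2865, 0.0023]), np.float64(89.905)]
floor front 10558 x [-0.311  -0.146  -0.1106] y [-0.1421  0.0018  0.1454] z 0.0091 [array([-0.3168, -0.0006]), array([0.3986, 0.4131]), np.float64(89.8886)]
wall0 369 x [-0.0798 -0.0089  0.0487] y [-0.0679 -0.0658 -0.064 ] z 0.0412 [array([-0.0158, -0.0661]), array([0.1306, 0.0043]), np.float64(0.0222)]
wall1 361 x [-0.0795 -0.0086  0.0486] y [0.0183 0.0202 0.0219] z 0.0412 [array([-0.0155,  0.0201]), array([0.0039, 0.1305]), np.float64(89.946)]
wall2 374 x [-0.0793 -0.0089  0.0485] y [0.1043 0.106  0.1079] z 0.0412 [array([-0.0153,  0.1061]), array([0.0037, 0.1305]), np.float64(89.9993)]
posts 249 x [-0.1013 -0.0964 -0.0921] y [-0.0891  0.0028  0.0946] z 0.0386 [array([-0.0967,  0.0023]), array([0.1847, 0.0093]), np.float64(89.9643)]
go (0.4855, 0.3133, 0.15, 12.4) [19.8, -69.4, 112.2] [-0.006, 0.004, 0.005]
go (0.4855, 0.3133, 0.045, 12.4) [20.2, -68.8, 217.2] [-0.006, 0.004, 0.005]
```

View pics/w2.png

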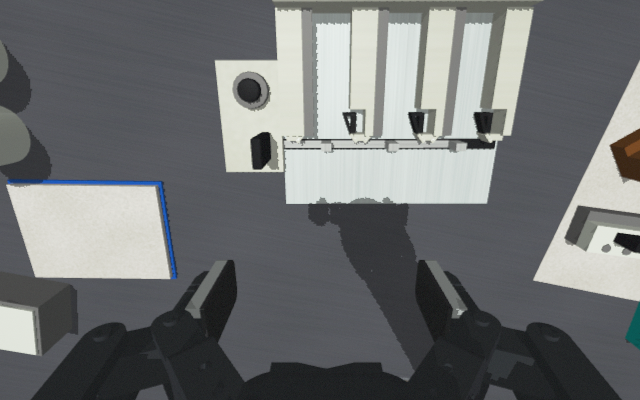

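Emit:
play_rows(deltas=[[60,[22,-71,50],[-0.006,0.004,0.003]],[60,[22,-71,110],[-0.006,0.004,0.003]],[60,[22,-71,160],[-0.006,0.004,0.003]],[60,[22,-71,200],[-0.006,0.004,0.003]],[60,[22,-71,215],[-0.006,0.004,0.003]],[60,[22,-71,215],[-0.006,0.004,0.003]],[0,[22,-71,215],[-0.006,0.004,0.003]],[0,[22,-71,215],[-0.006,0.004,0.003]]], squeeze=30)

```text
clock: 3.62
tcp_pos: [0.4881, 0.3165, 0.0492]
orientation: [-3.122, -0.342, -0.005]
contact_force: [0.1, 0.2, -0.4]
grip_width: 0.0244
```

Emit:
play_rows(deltas=[[0,[0,0,0],[0,0,0]],[0,[0,0,0],[0,0,0]],[0,[0,0,0],[0,0,0]],[0,[0,0,0],[0,0,0]]])

```text
clock: 4.12
tcp_pos: [0.4883, 0.3165, 0.0498]
orientation: [-3.122, -0.342, -0.006]
contact_force: [-2.1, -1.5, 6.3]
grip_width: 0.0108
```

Emit:
play_rows(deltas=[[0,[0,-10,0],[0,0,0]],[0,[0,-20,0],[0,0,0]],[0,[0,-30,0],[0,0,0]],[0,[0,-40,0],[0,0,0]],[0,[0,-45,0],[0,0,0]],[0,[0,-46,0],[0,0,0]],[0,[0,-46,0],[0,0,0]],[0,[0,-46,0],[0,0,0]]])

```text
clock: 5.12
tcp_pos: [0.4794, 0.3575, 0.0498]
orientation: [3.118, 0.338, 0.005]
contact_force: [0.2, -10.7, 10.2]
grip_width: 0.0109
```

Emit:
play_rows(deltas=[[40,[0,0,0],[0,0,0]],[40,[0,0,0],[0,0,0]],[40,[0,0,0],[0,0,0]],[50,[0,0,-60],[0,0,0]],[50,[0,0,-120],[0,0,0]],[50,[-30,60,-150],[0,0,0]],[50,[-30,90,-150],[0,0,0]],[50,[-30,90,-150],[0,0,0]]])

```text
clock: 6.12
tcp_pos: [0.4699, 0.2608, 0.2008]
orientation: [3.117, 0.33, 0.007]
contact_force: [-0.3, 1.4, -0.4]
grip_width: 0.0502
```

Emit:
play_rows(deltas=[[50,[0,0,0],[0,0,0]],[50,[0,0,0],[0,0,0]]])

```text
clock: 6.38
tcp_pos: [0.4695, 0.262, 0.2006]
orientation: [3.117, 0.333, 0.007]
contact_force: [0.4, 0.4, 0.1]
grip_width: 0.0499
```

```bash
python3 d.py w3; python3 -c "
from h import *
go((.5,-.1,.3,12.4),(.4864,-.3455,.2,67.8))"
```

```text
[0.4695 0.262  0.2006] (np.float64(12.188736144034827), np.float64(-0.999970550966977))
handle 571 x [-0.1133 -0.0949 -0.0781] y [0.2037 0.2086 0.2151] z 0.0863 [array([-0.0957,  0.2095]), array([0.0121, 0.0357]), np.float64(89.295)]
button 611 x [-0.0417 -0.0297 -0.0179] y [0.168  0.1794 0.192 ] z 0.0429 [array([-0.0298,  0.1798]), array([0.0256, 0.0253]), np.float64(37.9717)]
pod 7563 x [-0.131  -0.0621  0.0068] y [0.1474 0.183  0.2239] z 0.0212 [array([-0.0625,  0.186 ]), array([0.1398, 0.0784]), np.float64(0.0069)]
floor front 14168 x [-0.1828 -0.145  -0.1106] y [-0.1408  0.0021  0.1449] z 0.0091 [array([-3.052e-01, -2.000e-04]), array([0.3952, 0.3904]), np.float64(89.9995)]
wall0 500 x [-0.0799 -0.0162  0.0371] y [-0.0681 -0.0658 -0.0641] z 0.0412 [array([-0.0215, -0.0663]), array([0.0046, 0.119 ]), np.float64(89.9546)]
wall1 510 x [-0.0797 -0.0154  0.0372] y [0.0181 0.0202 0.0219] z 0.0412 [array([-0.0212,  0.02  ]), array([0.004 , 0.1189]), np.float64(89.9893)]
wall2 499 x [-0.0793 -0.0143  0.0373] y [0.1043 0.1061 0.108 ] z 0.0411 [array([-0.0212,  0.1061]), array([0.0036, 0.1186]), np.float64(89.6784)]
posts 356 x [-0.1013 -0.0965 -0.0921] y [-0.047   0.0442  0.1373] z 0.0385 [array([-0.0963,  0.0446]), array([0.1855, 0.0093]), np.float64(89.7121)]
go (0.5, -0.1, 0.3, 12.4) [-46.3, 361.0, -97.2] [0.007, -0.003, -0.004]
go (0.4864, -0.3455, 0.2, 67.8) [-111.8, 597.4, 4.2] [0.008, 0.0, -0.97]
```

View pics/w3.png

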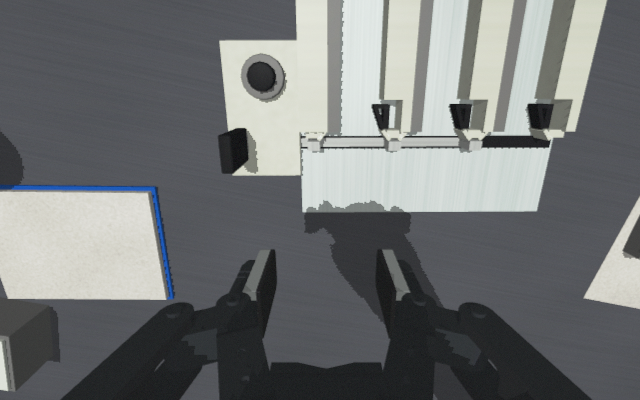

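```bash
cat > e.py <<'E'
from h import *
import sys
for n in sys.argv[1:]:
    f=np.load('pics/'+n+'.npz');L,z,D0,Rm=dockmeas(f);X,Y=L[...,0],L[...,1]
    m=(z>.037)&(z<.046)&(abs(Y)<.15)
    for x0 in(-.06,-.02,.02):
        y=np.sort(Y[m&(abs(X-x0)<.012)]);g=np.nonzero(np.diff(y)>.01)[0]
        print(n,x0,'top y-intervals',[(a.min().round(4),a.max().round(4)) for a in np.split(y,g+1)])
    w=m&(X<-.05)&(X>-.12);
    print('wall fronts x',[X[w&(abs(Y-c)<.01)].min().round(4) if (w&(abs(Y-c)<.01)).any() else None for c in(-.05,.037,.123)])
    b=(z>.037)&(z<.05)&(np.hypot(X+.028,Y-.181)<.022);dk=f['p'].max(-1)<60;q=L[b&dk];print('button',len(q),cv2.minEnclosingCircle(q.astype(np.float32)))
E
python3 e.py w2 w3
```

```text
w2 -0.06 top y-intervals [(np.float64(-0.1422), np.float64(-0.1124)), (np.float64(-0.0677), np.float64(-0.0266)), (np.float64(0.0184), np.float64(0.0589)), (np.float64(0.1051), np.float64(0.1453))]
w2 -0.02 top y-intervals [(np.float64(-0.1433), np.float64(-0.1118)), (np.float64(-0.0681), np.float64(-0.0261)), (np.float64(0.0181), np.float64(0.0595)), (np.float64(0.1044), np.float64(0.1455))]
w2 0.02 top y-intervals [(np.float64(-0.142), np.float64(-0.1118)), (np.float64(-0.0683), np.float64(-0.0261)), (np.float64(0.0181), np.float64(0.0594)), (np.float64(0.1043), np.float64(0.1454))]
wall fronts x [np.float64(-0.0811), np.float64(-0.0809), np.float64(-0.0806)]
button 415 ((-0.02686472237110138, 0.18070390820503235), 0.013516110368072987)
w3 -0.06 top y-intervals [(np.float64(-0.1427), np.float64(-0.1117)), (np.float64(-0.0684), np.float64(-0.0262)), (np.float64(0.0182), np.float64(0.0593)), (np.float64(0.1048), np.float64(0.1453))]
w3 -0.02 top y-intervals [(np.float64(-0.1431), np.float64(-0.111)), (np.float64(-0.0681), np.float64(-0.0259)), (np.float64(0.018), np.float64(0.0597)), (np.float64(0.1042), np.float64(0.1452))]
w3 0.02 top y-intervals [(np.float64(-0.1433), np.float64(-0.1108)), (np.float64(-0.0687), np.float64(-0.0256)), (np.float64(0.0179), np.float64(0.0595)), (np.float64(0.1045), np.float64(0.1452))]
wall fronts x [np.float64(-0.1014), np.float64(-0.1009), np.float64(-0.1005)]
button 633 ((-0.02711876854300499, 0.18096774816513062), 0.013446364551782608)
```

Emit:
play_rows(deltas=[[60,[-20,60,-60],[0.007,-0.003,0]],[60,[-46,120,-97],[0.007,-0.003,0]],[60,[-46,180,-97],[0.007,-0.003,0]],[60,[-46,240,-97],[0.007,-0.003,0]],[60,[-46,300,-97],[0.007,-0.003,-0.15]],[60,[-50,361,-97],[0.007,-0.003,-0.33]],[60,[-65,420,-80],[0.007,-0.003,-0.5]],[60,[-80,480,-70],[0.007,0,-0.65]]])

```text
clock: 7.42
tcp_pos: [0.4939, -0.1896, 0.2788]
orientation: [2.851, 1.32, 0.003]
contact_force: [1.3, 0.5, 0.3]
grip_width: 0.0598
```

```bash
python3 -c "
from h import *
print(r.get_obs()['joints'].round(2));go((.4864,-.3455,.2,67.8))"
```

```text
[ 0.49  0.18 -0.27  1.79  0.05  1.17 -0.5 ]
go (0.4864, -0.3455, 0.2, 67.8) [-123.8, 95.1, 78.8] [0.001, -0.001, -0.316]
```

Emit:
play_rows(deltas=[[70,[-40,30,25],[0,0,-0.1]],[70,[-80,60,50],[0,0,-0.2]],[70,[-124,95,79],[0,0,-0.316]],[70,[-124,95,79],[0,0,-0.316]],[70,[-124,95,79],[0,0,-0.316]],[70,[-124,95,79],[0,0,-0.316]]])

```text
clock: 8.18
tcp_pos: [0.4876, -0.3438, 0.2005]
orientation: [2.604, 1.755, 0.004]
contact_force: [0.8, 1.1, -0.1]
grip_width: 0.0698
```

```bash
cat > c.py <<'E'
from h import *
import sys
n,x,y=sys.argv[1],float(sys.argv[2]),float(sys.argv[3])
o=r.get_obs();p,d=r.grab_frame('wrist');save(n+'.png',p);K,T=cam('wrist',o);W=cloud(K,T,d);np.savez('pics/'+n+'.npz',p=p,d=d,K=K,T=T)
print(o['tcp_pos'].round(4),yaw(o),o['joints'].round(2))
near=(np.hypot(W[...,0]-x,W[...,1]-y)<.06)&(d>0)
for lo,hi in((.035,.056),(.066,.09)):
    q=W[near&(W[...,2]>lo)&(W[...,2]<hi)&(d<o['tcp_pos'][2]+.12)]
    if len(q)>20: c=cv2.minAreaRect(q[:,:2].astype(np.float32));print(lo,len(q),[np.round(v,4) for v in c],'z',np.median(q[:,2]).round(4))
E
python3 c.py c1 .4864 -.3455; python3 -c "
from h import *
go((.4864,-.3455,.049,67.8))"
```

```text
[ 0.4876 -0.3438  0.2005] (np.float64(67.94281289840431), np.float64(-0.9999951698184973)) [ 0.68  0.36 -0.22  1.74  0.09  1.05  0.05]
0.066 754 [array([ 0.4861, -0.346 ]), array([0.05  , 0.0138]), np.float64(68.0482)] z 0.0772
go (0.4864, -0.3455, 0.049, 67.8) [-2.1, -0.8, 151.6] [0.003, -0.001, 0.002]
```

Emit:
play_rows(deltas=[[70,[-2,0,50],[0,0,0]],[70,[-2,0,100],[0,0,0]],[70,[-2,0,135],[0,0,0]],[70,[-2,0,151],[0.003,0,0]],[70,[-2,0,151],[0.003,0,0]],[0,[-2,0,151],[0.003,0,0]],[0,[-2,0,151],[0.003,0,0]],[0,[-2,0,151],[0.003,0,0]]], squeeze=60)

```text
clock: 9.22
tcp_pos: [0.4876, -0.3461, 0.0505]
orientation: [2.605, 1.755, 0.003]
contact_force: [0.3, -0.4, 0.1]
grip_width: 0.0156
```

Emit:
play_rows(deltas=[[0,[0,0,0],[0,0,0]],[0,[0,0,0],[0,0,0]],[0,[0,0,0],[0,0,0]],[0,[0,0,-20],[0,0,0]],[0,[0,0,-60],[0,0,0]],[0,[0,0,-100],[0,0,0]],[0,[0,0,-100],[0,0,0]]])

```text
clock: 10.1
tcp_pos: [0.4897, -0.3474, 0.1541]
orientation: [2.6, 1.751, 0.007]
contact_force: [0.1, -0.3, -0.6]
grip_width: 0.0001
```

Run:
```python
from h import *
a=np.radians(12.4);Rm=np.array([[np.cos(a),-np.sin(a)],[np.sin(a),np.cos(a)]]);D=np.array([.6198,.1753])
P=lambda x,y:tuple(D+Rm@[x,y])
print(r.get_obs()['grip_width'],r.get_obs()['joints'].round(2))
go((.53,-.15,.2,30),(*P(-.15,-.086),.16,12.4),(*P(-.15,-.086),.06,12.4))
```

```text
7.785659729216066e-05 [ 0.68  0.41 -0.22  1.78  0.1   0.95  0.04]
go (0.53, -0.15, 0.2, 30) [198.1, -36.5, -46.2] [0.008, -0.003, 0.662]
go (np.float64(0.4917663963862423), np.float64(0.05909588498820209), 0.16, 12.4) [377.5, -150.8, -7.2] [0.007, -0.004, 0.969]
go (np.float64(0.4917663963862423), np.float64(0.05909588498820209), 0.06, 12.4) [377.5, -151.6, 92.8] [0.007, -0.004, 0.969]
```

```bash
python3 c.py c2 .4864 -.3455
python3 - <<'E'
from h import *
r.grab_frame('side');p,d=r.grab_frame('side');a=cv2.resize(p[100:250,260:480],(640,436));q=np.load('pics/c2.npz')['p']
save('v2.png',np.hstack([cv2.resize(q,(400,250)),cv2.resize(a,(400,250))]))
E
```

```text
[ 0.4897 -0.3474  0.1541] (np.float64(67.9204352700682), np.float64(-0.9999687037790108)) [ 0.68  0.41 -0.22  1.78  0.1   0.95  0.04]
0.066 1010 [array([ 0.4862, -0.3461]), array([0.0506, 0.014 ]), np.float64(67.8558)] z 0.0772
```

View pics/v2.png

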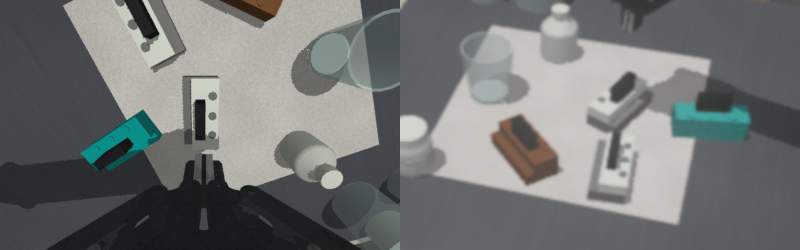

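```bash
python3 -c "
from h import *
go((.4862,-.3461,.048,67.9))"
```

```text
go (0.4862, -0.3461, 0.048, 67.9) [-0.6, -0.5, 101.6] [-0.0, -0.001, 0.001]
```

Emit:
play_rows(deltas=[[50,[0,0,0],[0,0,0]],[50,[0,0,0],[0,0,0]],[50,[-0.6,-0.5,40],[0,0,0]],[50,[-0.6,-0.5,80],[0,0,0]],[50,[-0.6,-0.5,101],[0,0,0]],[50,[-0.6,-0.5,101],[0,0,0]],[50,[-0.6,-0.5,101],[0,0,0]]])

```text
clock: 11.12
tcp_pos: [0.4868, -0.3464, 0.0494]
orientation: [2.605, 1.755, 0.002]
contact_force: [-1.0, -0.5, 0.4]
grip_width: 0.0498
```

Emit:
play_rows(deltas=[[10,[0,0,0],[0,0,0]],[10,[0,0,0],[0,0,0]],[5,[0,0,0],[0,0,0]],[0,[0,0,0],[0,0,0]],[0,[0,0,0],[0,0,0]],[0,[0,0,0],[0,0,0]]], squeeze=60)

```text
clock: 11.88
tcp_pos: [0.4867, -0.3464, 0.0493]
orientation: [2.606, 1.755, 0.002]
contact_force: [-0.5, 0.6, -0.3]
grip_width: 0.0001
```

Emit:
play_rows(deltas=[[0,[0,0,-2],[0,0,0]],[0,[0,0,-5],[0,0,0]],[0,[0,0,-8],[0,0,0]]])

```text
clock: 12.25
tcp_pos: [0.4868, -0.3464, 0.0576]
orientation: [2.605, 1.755, 0.002]
contact_force: [-1.1, -0.7, 0.5]
grip_width: -0.0003
```

```bash
python3 c.py c3 .4864 -.3455
python3 - <<'E'
from h import *
p,d=r.grab_frame('side');a=p[130:230,340:470];q=np.load('pics/c3.npz')['p'];t,_=r.grab_frame('top')
save('v3.png',np.hstack([cv2.resize(q[150:400,170:470],(400,333)),cv2.resize(a,(400,333))]))
E
```

```text
[ 0.4868 -0.3464  0.0576] (np.float64(67.93024917365257), np.float64(-0.9999988086291728)) [ 0.67  0.53 -0.2   1.85  0.14  0.77  0.01]
0.066 1184 [array([ 0.4905, -0.3356]), array([0.0283, 0.0139]), np.float64(67.7214)] z 0.077
```

View pics/v3.png

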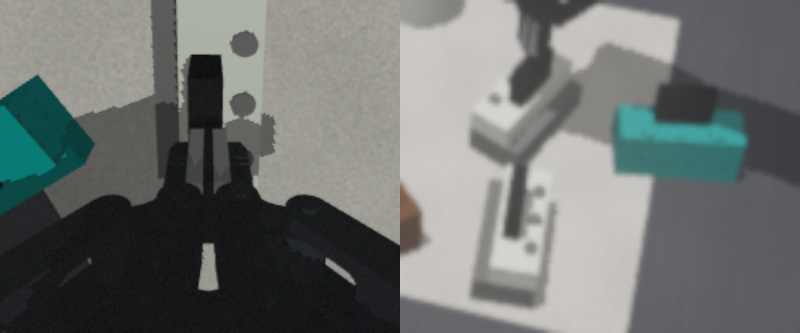

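Run:
```python
from h import *
f=np.load('pics/c3.npz');W=cloud(f['K'],f['T'],f['d'])
for v in (195,215,235,243,247,250,255,265,275,290):
  print(v,[(u,f['p'][v,u].tolist(),W[v,u].round(3).tolist()) for u in(316,327,338)])
o=r.get_obs();R0=R.from_rotvec(o['orientation']);print(o['grip_width'])
# project TCP and grip points
T=np.linalg.inv(f['T'])
for z in(0,-.0187):
  for y in(-.007,0,.007):
    q=T[:3,:3]@(o['tcp_pos']+R0.apply([0,y,z]))+T[:3,3];print(z,y,(f['K']@q/q[2])[:2].round(1))
```

```text
195 [(316, [19, 19, 21], [0.492, -0.321, 0.054]), (327, [18, 19, 19], [0.498, -0.324, 0.054]), (338, [171, 176, 164], [0.503, -0.329, 0.045])]
215 [(316, [28, 28, 30], [0.491, -0.325, 0.077]), (327, [25, 30, 31], [0.496, -0.327, 0.078]), (338, [163, 168, 157], [0.498, -0.341, 0.046])]
235 [(316, [22, 24, 25], [0.486, -0.335, 0.077]), (327, [26, 26, 29], [0.492, -0.337, 0.078]), (338, [170, 174, 165], [0.493, -0.354, 0.045])]
243 [(316, [12, 15, 18], [0.485, -0.34, 0.077]), (327, [18, 16, 17], [0.49, -0.342, 0.077]), (338, [135, 139, 130], [0.491, -0.359, 0.046])]
247 [(316, [72, 75, 74], [0.487, -0.334, 0.094]), (327, [23, 22, 24], [0.492, -0.336, 0.094]), (338, [73, 76, 75], [0.497, -0.338, 0.094])]
250 [(316, [77, 79, 76], [0.487, -0.335, 0.096]), (327, [24, 21, 19], [0.492, -0.336, 0.096]), (338, [79, 81, 80], [0.497, -0.338, 0.097])]
255 [(316, [79, 82, 80], [0.487, -0.335, 0.101]), (327, [22, 23, 26], [0.492, -0.336, 0.101]), (338, [79, 80, 80], [0.497, -0.338, 0.102])]
265 [(316, [76, 79, 78], [0.488, -0.334, 0.111]), (327, [21, 19, 20], [0.492, -0.336, 0.111]), (338, [78, 80, 80], [0.497, -0.338, 0.11])]
275 [(316, [64, 67, 66], [0.488, -0.335, 0.118]), (327, [21, 23, 21], [0.492, -0.337, 0.118]), (338, [79, 81, 78], [0.496, -0.338, 0.118])]
290 [(316, [18, 23, 21], [0.489, -0.333, 0.131]), (327, [27, 28, 27], [0.491, -0.338, 0.126]), (338, [19, 16, 18], [0.496, -0.338, 0.129])]
9.840760709462606e-05
0 -0.007 [313.1 236.4]
0 0 [324.7 236.4]
0 0.007 [336.3 236.4]
-0.0187 -0.007 [311.8 251.2]
-0.0187 0 [324.6 251.2]
-0.0187 0.007 [337.4 251.2]
```

Run:
```python
from h import *
Tc=np.array(r.camera_model('wrist')['T_tool_cam']);print(Tc.round(3).tolist())
for n in('w1','w3','c2','c3'):
  f=np.load('pics/'+n+'.npz');C=cloud(f['K'],Tc,f['d']);d=f['d']
  m=(d>0)&(C[...,2]<0.03)&(d<.2)&(np.indices(d.shape)[0]>150)
  v,u=np.nonzero(m);i=np.argsort(v)[:1];print(n,'top px',u[i],v[i],'d range',d[m].min(),'n',m.sum())
  q=C[m]
  for lo in np.arange(-.11,.03,.01):
    s=q[(q[:,2]>=lo)&(q[:,2]<lo+.01)]
    if len(s)>5: print('  z',lo.round(3),len(s),'x',s[:,0].min().round(3),s[:,0].max().round(3),'y',s[:,1].min().round(3),s[:,1].max().round(3),'min|y|',abs(s[:,1]).min().round(3))
```

```text
[[0.0, -0.947, -0.32, 0.083], [1.0, 0.0, 0.001, 0.001], [-0.001, -0.32, 0.947, -0.174], [0.0, 0.0, 0.0, 1.0]]
w1 top px [216] [260] d range 0.06770162 n 36221
  z -0.11 8537 x -0.008 0.019 y -0.073 0.074 min|y| 0.0
  z -0.1 9320 x -0.012 0.016 y -0.074 0.075 min|y| 0.033
  z -0.09 1885 x -0.002 0.015 y -0.07 0.071 min|y| 0.041
  z -0.08 1810 x -0.011 0.013 y -0.056 0.057 min|y| 0.041
  z -0.07 1656 x -0.011 0.012 y -0.056 0.057 min|y| 0.041
  z -0.06 1288 x -0.011 0.012 y -0.056 0.057 min|y| 0.041
  z -0.05 400 x -0.011 0.012 y -0.048 0.05 min|y| 0.041
w3 top px [260] [250] d range 0.06824408 n 35479
  z -0.11 8425 x -0.008 0.019 y -0.063 0.064 min|y| 0.0
  z -0.1 6361 x -0.013 0.019 y -0.06 0.061 min|y| 0.018
  z -0.09 6229 x -0.012 0.015 y -0.058 0.059 min|y| 0.022
  z -0.08 1717 x -0.011 0.015 y -0.052 0.054 min|y| 0.024
  z -0.07 1213 x -0.011 0.012 y -0.038 0.039 min|y| 0.024
  z -0.06 1097 x -0.012 0.012 y -0.038 0.039 min|y| 0.024
  z -0.05 869 x -0.011 0.012 y -0.038 0.039 min|y| 0.024
  z -0.04 207 x -0.01 0.012 y -0.031 0.032 min|y| 0.024
c2 top px [312] [247] d range 0.069
[... 527 characters left out ...]
008 0.019 y -0.056 0.058 min|y| 0.0
  z -0.1 5795 x -0.01 0.019 y -0.048 0.049 min|y| 0.003
  z -0.09 6693 x -0.012 0.015 y -0.041 0.041 min|y| 0.002
  z -0.08 1949 x -0.012 0.015 y -0.032 0.032 min|y| 0.001
  z -0.07 1013 x -0.012 0.013 y -0.013 0.014 min|y| 0.0
  z -0.06 773 x 0.006 0.012 y -0.013 0.014 min|y| 0.0
  z -0.05 1538 x -0.079 0.012 y -0.013 0.17 min|y| 0.0
  z -0.04 1034 x -0.079 0.012 y -0.012 0.178 min|y| 0.0
  z -0.03 2755 x -0.09 0.025 y -0.152 0.188 min|y| 0.0
  z -0.02 5075 x -0.086 0.026 y -0.154 0.195 min|y| 0.0
  z -0.01 985 x -0.056 0.026 y -0.147 0.196 min|y| 0.0
  z -0.0 129 x 0.005 0.026 y -0.008 0.019 min|y| 0.0
  z 0.01 3611 x 0.004 0.05 y -0.014 0.027 min|y| 0.0
```

Emit:
play_rows(deltas=[[50,[0,0,0],[0,0,0]],[50,[0,0,0],[0,0,0]],[50,[0,0,0],[0,0,0]],[50,[0,-0.5,15],[0,0,0]],[50,[0,-0.5,30],[0,0,0]],[50,[0,-0.5,40],[0,0,0]],[50,[0,-0.5,42],[0,0,0]],[50,[0,-0.5,42],[0,0,0]]])

```text
clock: 13.4
tcp_pos: [0.4866, -0.3463, 0.0155]
orientation: [2.605, 1.755, 0.003]
contact_force: [-0.4, 0.3, 0.3]
grip_width: 0.05
```

Emit:
play_rows(deltas=[[0,[0,0,0],[0,0,0]],[0,[0,0,0],[0,0,0]],[0,[0,0,0],[0,0,0]],[0,[0,0,0],[0,0,0]],[0,[0,0,0],[0,0,0]]], squeeze=60)

```text
clock: 14.02
tcp_pos: [0.4866, -0.3463, 0.0158]
orientation: [2.605, 1.755, 0.003]
contact_force: [-1.6, 0.4, 3.1]
grip_width: 0.0129
```

Emit:
play_rows(deltas=[[0,[0,0,-10],[0,0,0]],[0,[0,0,-50],[0,0,0]],[0,[0,0,-100],[0,0,0]],[0,[0,0,-135],[0,0,0]],[0,[0,0,-140],[0,0,0]],[0,[0,0,-140],[0,0,0]]])

```text
clock: 14.78
tcp_pos: [0.4858, -0.3461, 0.1551]
orientation: [-2.605, -1.755, -0.002]
contact_force: [-0.1, 0.3, -3.0]
grip_width: 0.0129
```

```bash
cat > g.py <<'E'
from h import *
a=np.radians(12.4);Rm=np.array([[np.cos(a),-np.sin(a)],[np.sin(a),np.cos(a)]]);D=np.array([.6198,.1753])
P=lambda x,y:tuple(D+Rm@[x,y])
def loc(p): return (Rm.T@(np.array(p[:2])-D)).round(4)
E
python3 - <<'E'
from g import *
o=r.get_obs();print(o['grip_width'],o['joints'].round(2))
go((.53,-.15,.17,30),(*P(-.15,-.086),.13,12.4),(*P(-.15,-.086),.03,12.4))
E
```

```text
0.012882453443727303 [ 0.69  0.41 -0.22  1.78  0.1   0.96  0.04]
go (0.53, -0.15, 0.17, 30) [198.4, -32.8, -14.7] [0.0, -0.001, 0.662]
go (np.float64(0.4917663963862423), np.float64(0.05909588498820209), 0.13, 12.4) [377.7, -146.8, 25.5] [-0.0, -0.001, 0.969]
go (np.float64(0.4917663963862423), np.float64(0.05909588498820209), 0.03, 12.4) [377.6, -146.8, 125.5] [-0.0, -0.001, 0.969]
```

Emit:
play_rows(deltas=[[0,[55,-8,-15],[0,0,0.16]],[0,[110,-18,-15],[0,0,0.33]],[0,[160,-28,-15],[0,0,0.5]],[0,[210,-45,-15],[0,0,0.66]],[0,[260,-75,-15],[0,0,0.8]],[0,[310,-105,0],[0,0,0.969]],[0,[350,-130,20],[0,0,0.969]],[0,[378,-147,25],[0,0,0.969]]])

```text
clock: 15.78
tcp_pos: [0.4884, 0.0617, 0.1274]
orientation: [-3.122, -0.344, 0.008]
contact_force: [0.2, -0.2, -1.8]
grip_width: 0.0132
```

Emit:
play_rows(deltas=[[0,[0,0,0],[0,0,0]],[0,[0,0,0],[0,0,0]],[0,[0,0,0],[0,0,0]]])

```text
clock: 16.15
tcp_pos: [0.4885, 0.0602, 0.127]
orientation: [-3.123, -0.341, 0.009]
contact_force: [-0.6, 0.6, -2.6]
grip_width: 0.0133
```

```bash
python3 - <<'E'
from g import *
o=r.get_obs();p,d=r.grab_frame('wrist');save('w4.png',p);K,T=cam('wrist',o);np.savez('pics/w4.npz',p=p,d=d,K=K,T=T)
print(o['grip_width'],loc(o['tcp_pos']),yaw(o),o['tcp_pos'],o['joints'].round(2))
go((*P(-.15,-.086),.035,12.4),(*P(-.15,-.086),.0245,12.4))
W=cloud(K,T,d);L=(W[...,:2]-D)@Rm;z=W[...,2]
m=(d>0)&(d<.25)&(abs(L[...,0]+.15)<.08)&(abs(L[...,1]+.086)<.06)
h=z[m];print(np.histogram(h,bins=np.arange(0,.26,.01)))
E
python3 e.py w4
```

```text
0.01331381842188041 [-0.153  -0.0843] (np.float64(12.446529729298707), np.float64(-0.9999837864182664)) [0.48846609 0.06015842 0.12698421] [-0.05  0.29 -0.24  2.04  0.09  0.83 -1.69]
go (np.float64(0.4917663963862423), np.float64(0.05909588498820209), 0.035, 12.4) [3.3, 1.9, 92.2] [-0.001, 0.005, 0.001]
go (np.float64(0.4917663963862423), np.float64(0.05909588498820209), 0.0245, 12.4) [3.3, 1.9, 102.7] [-0.001, 0.005, 0.001]
(array([    0,     0,     0,    46,   684,     0,     0,     0,     0,
           0,     0,   182,   284,  2747,   291,  7407,   573,   908,
        4353,  1069,  2898,  7538,  6533, 10358,  5498]), array([0.  , 0.01, 0.02, 0.03, 0.04, 0.05, 0.06, 0.07, 0.08, 0.09, 0.1 ,
       0.11, 0.12, 0.13, 0.14, 0.15, 0.16, 0.17, 0.18, 0.19, 0.2 , 0.21,
       0.22, 0.23, 0.24, 0.25]))
w4 -0.06 top y-intervals [(np.float64(-0.1419), np.float64(-0.1128)), (np.float64(-0.0678), np.float64(-0.0272)), (np.float64(0.0176), np.float64(0.059)), (np.float64(0.1031), np.float64(0.1463))]
w4 -0.02 top y-intervals [(np.float64(-0.142), np.float64(-0.1125)), (np.float64(-0.0678), np.float64(-0.0266)), (np.float64(0.0176), np.float64(0.06)), (np.float64(0.1031), np.float64(0.1462))]Traceback (most recent call last):
  File "e.py", line 8, in <module>
    print(n,x0,'top y-intervals',[(a.min().round(4),a.max().round(4)) for a in np.split(y,g+1)])
                                   ~~~~~^^
    return umr_minimum(a, axis, None, out, keepdims, initial, where)
ValueError: zero-size array to reduction operation minimum which has no identity
```

View pics/w4.png

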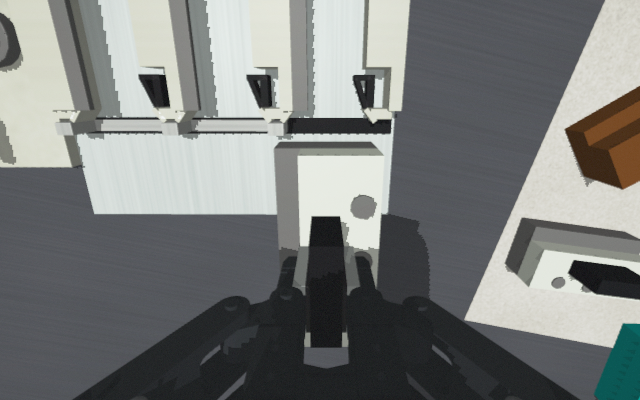

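Emit:
play_rows(deltas=[[0,[3,2,30],[0,0.005,0]],[0,[3,2,65],[0,0.005,0]],[0,[3,2,88],[0,0.005,0]],[0,[3,2,99],[0,0.005,0]],[0,[3,2,101],[0,0.005,0]],[0,[3,2,102],[0,0.005,0]],[0,[3,2,102],[0,0.005,0]]])

```text
clock: 17.08
tcp_pos: [0.4922, 0.059, 0.026]
orientation: [-3.122, -0.34, -0.002]
contact_force: [-0.9, -0.3, -1.7]
grip_width: 0.013
```

```bash
cat > s.py <<'E'
from g import *
import sys
n,yb=sys.argv[1],float(sys.argv[2])
o=r.get_obs();p,d=r.grab_frame('wrist');save(n+'.png',p);K,T=cam('wrist',o);np.savez('pics/'+n+'.npz',p=p,d=d,K=K,T=T)
t=loc(o['tcp_pos']);print('grip',o['grip_width'].round(4),'tcp dock',t,o['tcp_pos'][2].round(4),yaw(o)[0].round(2),'F',o['contact_force'].round(1))
W=cloud(K,T,d);L=(W[...,:2]-D)@Rm;z=W[...,2];X,Y=L[...,0],L[...,1]
m=(d>0)&(z>.049)&(z<.057)&(abs(Y-t[1])<.04)&(X>t[0]+.015)&(X<t[0]+.07)
q=L[m];e=np.percentile(q,[1,99],axis=0);print('cassette top: x max',e[1,0].round(4),'y',e[:,1].round(4),'-> centre x',(e[1,0]-.055).round(4),'y',(e[0,1]+.027).round(4),(e[1,1]-.013).round(4),'z',np.median(z[m]).round(4))
for xs in(t[0]+.03,t[0]+.05):
    y=Y[m&(abs(X-xs)<.006)];print('  slice',xs.round(3),np.percentile(y,[1,99]).round(4) if len(y) else None)
for x0 in(-.06,-.02,.02):
    k=(d>0)&(z>.037)&(z<.046)&(abs(X-x0)<.012)&(abs(Y-yb)<.06);y=np.sort(Y[k]);
    if len(y)<20: continue
    s=np.split(y,np.nonzero(np.diff(y)>.01)[0]+1);print('  walls',x0,[(v.min().round(4),v.max().round(4)) for v in s if len(v)>5],'nominal',yb-.0285,yb+.0165)
E
python3 s.py w5 -.086
```

```text
Traceback (most recent call last):
  File "s.py", line 5, in <module>
    t=loc(o['tcp_pos']);print('grip',o['grip_width'].round(4),'tcp dock',t,o['tcp_pos'][2].round(4),yaw(o)[0].round(2),'F',o['contact_force'].round(1))
                                     ^^^^^^^^^^^^^^^^^^^^^
AttributeError: 'float' object has no attribute 'round'
```

```bash
sed -i "s/o\['grip_width'\].round(4)/round(o['grip_width'],4)/" s.py; python3 s.py w5 -.086
```

```text
grip 0.0131 tcp dock [-0.1497 -0.0861] 0.0259 12.44 F [-0.6 -0.6 -2.9]
cassette top: x max -0.0943 y [-0.1124 -0.0732] -> centre x -0.1493 y -0.0854 -0.0862 z 0.0554
  slice -0.12 [-0.1125 -0.0732]
  slice -0.1 [-0.1124 -0.0733]
  walls -0.06 [(np.float64(-0.1438), np.float64(-0.1142)), (np.float64(-0.0696), np.float64(-0.0283))] nominal -0.11449999999999999 -0.06949999999999999
  walls -0.02 [(np.float64(-0.1436), np.float64(-0.1142)), (np.float64(-0.0697), np.float64(-0.0282))] nominal -0.11449999999999999 -0.06949999999999999
```

Emit:
play_rows(deltas=[[0,[0,0,1.5],[0,0,0]],[0,[10,0,2],[0,0,0]],[0,[22,0,2],[0,0,0]],[0,[34,0,2],[0,0,0]],[0,[46,0,2],[0,0,0]],[0,[58,0,2],[0,0,0]],[0,[68,0,2],[0,0,0]],[0,[68,0,2],[0,0,0]]])

```text
clock: 18.18
tcp_pos: [0.5585, 0.075, 0.0238]
orientation: [-3.121, -0.342, 0.0]
contact_force: [-3.1, 2.5, 0.9]
grip_width: 0.0129
```

```bash
python3 s.py w6 -.086
```

```text
grip 0.0129 tcp dock [-0.0814 -0.0848] 0.0238 12.5 F [-3.1  2.5  0.9]
cassette top: x max -0.0261 y [-0.1113 -0.0721] -> centre x -0.0811 y -0.0843 -0.0851 z 0.0532
  slice -0.051 [-0.1113 -0.072 ]
  slice -0.031 [-0.1113 -0.0721]
  walls -0.06 [(np.float64(-0.1438), np.float64(-0.1144)), (np.float64(-0.0696), np.float64(-0.0283))] nominal -0.11449999999999999 -0.06949999999999999
  walls -0.02 [(np.float64(-0.1438), np.float64(-0.028))] nominal -0.11449999999999999 -0.06949999999999999
  walls 0.02 [(np.float64(-0.1439), np.float64(-0.1143)), (np.float64(-0.0697), np.float64(-0.028))] nominal -0.11449999999999999 -0.06949999999999999
```

Emit:
play_rows(deltas=[[0,[12,0.5,0],[0,0,0]],[0,[25,0.5,0],[0,0,0]],[0,[38,0.5,0],[0,0,0]],[0,[51,0.5,0],[0,0,0]],[0,[63,0.5,0],[0,0,0]],[0,[74,0.5,0],[0,0,0]],[0,[82,0.5,0],[0,0,0]],[0,[85,0.5,0],[0,0,0]]])

```text
clock: 19.23
tcp_pos: [0.6402, 0.0924, 0.0237]
orientation: [-3.122, -0.342, 0.005]
contact_force: [-13.4, -1.1, 11.4]
grip_width: 0.0132
```

Emit:
play_rows(deltas=[[0,[1,0,0],[0,0,0]],[0,[1,0,0],[0,0,0]]])

```text
clock: 19.48
tcp_pos: [0.6401, 0.0923, 0.0238]
orientation: [-3.122, -0.342, 0.009]
contact_force: [-8.5, -1.7, 5.4]
grip_width: 0.0128
```

```bash
python3 s.py w7 -.086
```

```text
grip 0.0128 tcp dock [ 0.002  -0.0855] 0.0238 12.5 F [-8.5 -1.7  5.4]
cassette top: x max 0.0564 y [-0.112  -0.0726] -> centre x 0.0014 y -0.085 -0.0856 z 0.0533
  slice 0.032 [-0.112  -0.0726]
  slice 0.052 [-0.112  -0.0725]
  walls -0.02 [(np.float64(-0.1438), np.float64(-0.1146)), (np.float64(-0.0605), np.float64(-0.0284))] nominal -0.11449999999999999 -0.06949999999999999
  walls 0.02 [(np.float64(-0.1439), np.float64(-0.1144)), (np.float64(-0.0697), np.float64(-0.0283))] nominal -0.11449999999999999 -0.06949999999999999
```

Emit:
play_rows(deltas=[[40,[0,0,0],[0,0,0]],[40,[0,0,0],[0,0,0]],[40,[0,0,0],[0,0,0]],[40,[0,0,-40],[0,0,0]],[50,[-40,0,-100],[0,0,0]],[50,[-100,0,-160],[0,0,0]],[50,[-120,0,-160],[0,0,0]],[50,[-120,0,-160],[0,0,0]]])

```text
clock: 20.52
tcp_pos: [0.5231, 0.0656, 0.1869]
orientation: [-3.123, -0.341, 0.003]
contact_force: [1.1, -0.2, -0.9]
grip_width: 0.0496
```

Run:
```python
from g import *
o=r.get_obs();p,d=r.grab_frame('wrist');K,T=cam('wrist',o);np.savez('pics/w8.npz',p=p,d=d,K=K,T=T)
save('w8.png',np.hstack([cv2.resize(p,(400,250)),cv2.resize(r.grab_frame('top')[0][130:255,290:490],(400,250))]))
W=cloud(K,T,d);L=(W[...,:2]-D)@Rm;z=W[...,2];m=(d>0)&(z>.049)&(z<.058)&(abs(L[...,1]+.086)<.05)&(abs(L[...,0])<.08)
q=L[m];print(np.percentile(q,[1,99],axis=0).round(4))
print(o['grip_width'],loc(o['tcp_pos']),o['joints'].round(2))
go((.5,-.05,.17,60),(.4708,-.1986,.17,94.4))
```

```text
[[-0.0523 -0.112 ]
 [ 0.0379 -0.0726]]
0.0496404029301538 [-0.118  -0.0864] [-0.04  0.26 -0.24  1.91  0.07  0.98 -1.67]
go (0.5, -0.05, 0.17, 60) [-49.0, 108.2, 15.0] [-0.003, 0.003, -0.829]
go (0.4708, -0.1986, 0.17, 94.4) [-109.6, 246.9, 15.1] [-0.004, 0.002, -1.43]
```

View pics/w8.png

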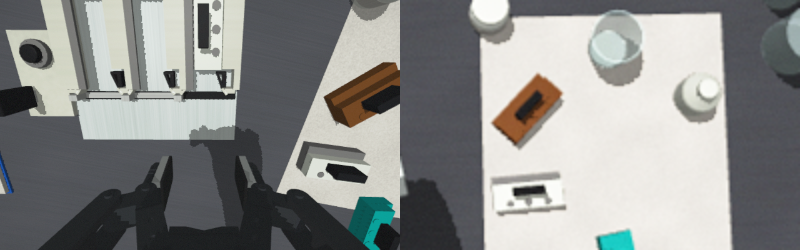

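Emit:
play_rows(deltas=[[50,[-20,45,0],[0,0,-0.179]],[50,[-40,85,5],[0,0,-0.358]],[50,[-50,110,10],[0,0,-0.537]],[50,[-65,140,15],[0,0,-0.716]],[50,[-80,170,15],[0,0,-0.895]],[50,[-90,200,15],[0,0,-1.074]],[50,[-100,225,15],[0,0,-1.253]],[50,[-110,247,15],[0,0,-1.43]]])

```text
clock: 21.62
tcp_pos: [0.471, -0.1999, 0.1689]
orientation: [-2.125, -2.308, 0.004]
contact_force: [-0.2, 0.3, -0.2]
grip_width: 0.0505
```

Emit:
play_rows(deltas=[[50,[0,0,0],[0,0,0]],[50,[0,0,0],[0,0,0]],[50,[0,0,0],[0,0,0]]])

```text
clock: 22.0
tcp_pos: [0.4716, -0.1987, 0.1686]
orientation: [-2.124, -2.308, 0.003]
contact_force: [0.3, 0.2, 0.7]
grip_width: 0.0501
```

```bash
python3 c.py c4 .4708 -.1986; python3 -c "
from h import *
go((.4708,-.1986,.015,94.4))"
```

```text
[ 0.4716 -0.1987  0.1686] (np.float64(94.74823949191784), np.float64(-0.9999852896370719)) [ 0.54  0.27 -0.31  1.95  0.1   0.94  0.27]
0.066 903 [array([ 0.471 , -0.1987]), array([0.0135, 0.0498]), np.float64(4.5396)] z 0.0771
go (0.4708, -0.1986, 0.015, 94.4) [-0.1, 0.0, 153.8] [-0.005, -0.002, 0.006]
```

Emit:
play_rows(deltas=[[50,[0,0,50],[0,0,0]],[50,[0,0,100],[-0.005,-0.002,0.004]],[50,[0,0,140],[-0.005,-0.002,0.004]],[50,[0,0,153],[-0.005,-0.002,0.004]],[50,[0,0,153],[-0.005,-0.002,0.004]],[50,[0,0,153],[-0.005,-0.002,0.004]]])

```text
clock: 22.8
tcp_pos: [0.4722, -0.1988, 0.0173]
orientation: [2.13, 2.306, 0.002]
contact_force: [0.2, 0.1, -0.3]
grip_width: 0.0501
```

Emit:
play_rows(deltas=[[0,[0,0,0],[0,0,0]],[0,[0,0,0],[0,0,0]],[0,[0,0,0],[0,0,0]],[0,[0,0,0],[0,0,0]],[0,[0,0,0],[0,0,0]]], squeeze=60)

```text
clock: 23.42
tcp_pos: [0.4722, -0.1988, 0.0176]
orientation: [2.13, 2.306, 0.002]
contact_force: [-2.4, -0.6, 3.9]
grip_width: 0.0126
```

Emit:
play_rows(deltas=[[0,[0,0,-10],[0,0,0]],[0,[0,0,-50],[0,0,0]],[0,[0,0,-100],[0,0,0]],[0,[0,0,-125],[0,0,0]],[0,[0,0,-125],[0,0,0]],[0,[0,0,-125],[0,0,0]]])

```text
clock: 24.18
tcp_pos: [0.471, -0.1985, 0.1416]
orientation: [2.131, 2.307, 0.001]
contact_force: [0.8, 0.5, -2.3]
grip_width: 0.0128
```

Run:
```python
from g import *
o=r.get_obs();print(o['grip_width'],o['joints'].round(2),o['contact_force'])
go((.48,-.02,.14,145),(*P(-.15,0),.13,192.4))
```

```text
0.01284884120180423 [ 0.54  0.3  -0.31  1.99  0.12  0.87  0.24] [ 0.82797055  0.51548723 -2.3270997 ]
go (0.48, -0.02, 0.14, 145) [177.2, 23.1, 1.5] [0.001, 0.001, -0.881]
go (np.float64(0.47329915824987484), np.float64(0.14308970092494053), 0.13, 192.4) [340.4, 29.3, 11.4] [0.0, 0.002, -1.708]
```

Emit:
play_rows(deltas=[[0,[35,5,0],[0,0,-0.18]],[0,[75,10,0],[0,0,-0.36]],[0,[115,15,0],[0,0,-0.54]],[0,[150,20,0],[0,0,-0.72]],[0,[180,23,0],[0,0,-0.9]],[0,[215,25,0],[0,0,-1.08]],[0,[250,26,0],[0,0,-1.26]],[0,[285,27,0],[0,0,-1.44]]])

```text
clock: 25.18
tcp_pos: [0.474, 0.0886, 0.1398]
orientation: [-0.072, -3.139, 0.001]
contact_force: [0.8, -0.4, -1.3]
grip_width: 0.0128
```

Run:
```python
from g import *
o=r.get_obs();print(o['grip_width'],o['joints'].round(2))
go((*P(-.15,0),.1,192.4))
```

```text
0.012847631356073476 [ 0.3   0.32 -0.71  2.03  0.27  0.89  0.96]
go (np.float64(0.47329915824987484), np.float64(0.14308970092494053), 0.1, 192.4) [3.1, 54.4, 39.8] [-0.0, -0.002, -0.262]
```

Emit:
play_rows(deltas=[[0,[1,25,15],[0,0,-0.13]],[0,[3,54,40],[0,0,-0.262]],[0,[3,54,40],[0,0,-0.262]],[0,[3,54,40],[0,0,-0.262]],[0,[3,54,40],[0,0,-0.262]],[0,[3,54,40],[0,0,-0.262]]])

```text
clock: 25.92
tcp_pos: [0.4739, 0.1419, 0.1002]
orientation: [0.336, -3.123, 0.001]
contact_force: [0.3, -0.3, -2.8]
grip_width: 0.013
```

Run:
```python
from g import *
o=r.get_obs();print(o['grip_width'],loc(o['tcp_pos']),yaw(o),o['joints'].round(2))
go((*P(-.15,0),.029,192.4))
```

```text
0.013044487419637324 [-0.1497 -0.0013] (np.float64(-167.70329553991294), np.float64(-0.999999305887259)) [ 0.2   0.41 -0.75  2.03  0.38  0.83  1.02]
go (np.float64(0.47329915824987484), np.float64(0.14308970092494053), 0.029, 192.4) [0.2, 1.4, 71.2] [-0.001, -0.001, -0.002]
```

Emit:
play_rows(deltas=[[0,[0,1.4,30],[0,0,-0.002]],[0,[0,1.4,55],[0,0,-0.002]],[0,[0,1.4,68],[0,0,-0.002]],[0,[0,1.4,72],[0,0,-0.002]],[0,[0,1.4,74],[0,0,-0.002]],[0,[0,1.4,74],[0,0,-0.002]],[0,[0,1.4,74],[0,0,-0.002]]])

```text
clock: 26.8
tcp_pos: [0.4739, 0.1433, 0.0267]
orientation: [0.339, -3.123, 0.001]
contact_force: [0.3, -0.5, -1.7]
grip_width: 0.0129
```

Run:
```python
from g import *
o=r.get_obs();print(o['grip_width'],loc(o['tcp_pos']),o['tcp_pos'][2],yaw(o),o['contact_force'])
```

```text
0.012873956093120977 [-0.1494  0.    ] 0.026733146648143982 (np.float64(-167.60083384254676), np.float64(-0.9999998233815575)) [ 0.29510877 -0.45632982 -1.727089  ]
```

Slide in (tool −x is dock +x now).

Emit:
play_rows(deltas=[[0,[0,0,1],[0,0,0]],[0,[-10,0,1],[0,0,0]],[0,[-22,0,1],[0,0,0]],[0,[-34,0,1],[0,0,0]],[0,[-46,0,1],[0,0,0]],[0,[-58,0,1],[0,0,0]],[0,[-68,0,1],[0,0,0]],[0,[-68,0,1],[0,0,0]]])

```text
clock: 27.8
tcp_pos: [0.5406, 0.1595, 0.0258]
orientation: [0.34, -3.123, -0.002]
contact_force: [-3.0, 3.0, 0.7]
grip_width: 0.0132
```

Run:
```python
from g import *
o=r.get_obs();print(o['grip_width'],loc(o['tcp_pos']),o['tcp_pos'][2],yaw(o),o['contact_force'])
```

```text
0.013236300760934417 [-0.0807  0.0016] 0.02575997900609786 (np.float64(-167.56583192657007), np.float64(-0.9999991463826816)) [-2.966731    3.01728016  0.68051016]
```

Emit:
play_rows(deltas=[[0,[-12,0,0],[0,0,0]],[0,[-25,0,0],[0,0,0]],[0,[-38,0,0],[0,0,0]],[0,[-51,0,0],[0,0,0]],[0,[-63,0,0],[0,0,0]],[0,[-74,0,0],[0,0,0]],[0,[-82,0,0],[0,0,0]],[0,[-85,0,0],[0,0,0]]])

```text
clock: 28.8
tcp_pos: [0.6214, 0.1771, 0.0258]
orientation: [0.339, -3.118, 0.001]
contact_force: [-16.3, -5.7, 15.8]
grip_width: 0.0134
```

Emit:
play_rows(deltas=[[0,[-1,0,0],[0,0,0]],[0,[-1,0,0],[0,0,0]]])

```text
clock: 29.05
tcp_pos: [0.6213, 0.1771, 0.0259]
orientation: [0.339, -3.115, 0.003]
contact_force: [-8.3, -1.4, 7.4]
grip_width: 0.013
```

Run:
```python
from g import *
o=r.get_obs();print(o['grip_width'],loc(o['tcp_pos']),o['tcp_pos'][2],yaw(o),o['contact_force'])
```

```text
0.012986501585475839 [0.0019 0.0014] 0.025912837128987398 (np.float64(-167.5944707387722), np.float64(-0.9999684913564469)) [-8.33974609 -1.43059689  7.35817458]
```

Emit:
play_rows(deltas=[[40,[0,0,0],[0,0,0]],[40,[0,0,0],[0,0,0]],[40,[0,0,0],[0,0,0]],[40,[0,0,-40],[0,0,0]],[40,[20,0,-100],[0,0,0]],[40,[60,40,-140],[0,0,0]],[40,[90,100,-140],[0,0,0]],[40,[100,150,-140],[0,0,0]]])

```text
clock: 30.05
tcp_pos: [0.4919, 0.303, 0.1678]
orientation: [0.337, -3.118, 0.003]
contact_force: [0.6, -0.3, -1.1]
grip_width: 0.0402
```

Emit:
play_rows(deltas=[[40,[0,0,0],[0,0,0]],[40,[0,0,0],[0,0,0]]])

```text
clock: 30.3
tcp_pos: [0.4922, 0.3029, 0.1678]
orientation: [0.338, -3.119, 0.004]
contact_force: [-0.4, -0.5, -0.1]
grip_width: 0.0399
```

Run:
```python
from g import *
o=r.get_obs();p,d=r.grab_frame('wrist');K,T=cam('wrist',o)
s=r.grab_frame('side')[0];t,td=r.grab_frame('top')
save('w9.png',np.vstack([np.hstack([cv2.resize(p,(400,250)),cv2.resize(s[230:400,190:390],(400,340))[:250]]),cv2.resize(t[120:280,165:485],(800,340))]))
W=cloud(K,T,d);L=(W[...,:2]-D)@Rm;z=W[...,2];X,Y=L[...,0],L[...,1]
for n,a in(('top cam',(cam('top'),td)),('wrist',((K,T),d))):
    W=cloud(*a[0],a[1]);L=(W[...,:2]-D)@Rm;z=W[...,2];X,Y=L[...,0],L[...,1]
    for yb in(-.086,0):
        m=(z>.048)&(z<.06)&(abs(Y-yb)<.04)&(abs(X)<.08)
        if m.sum()>20: print(n,yb,np.percentile(L[m],[1,99],axis=0).round(4).tolist())
    m=(z>.078)&(z<.095)&(abs(Y-.208)<.03)&(abs(X+.1)<.04)
    if m.sum()>10: print('handle',L[m].mean(0).round(4),cv2.minAreaRect(L[m].astype(np.float32)))
print(loc(o['tcp_pos']),yaw(o),o['joints'].round(2));go((*P(-.099,.208),.1,192.4),(*P(-.099,.208),.02,192.4))
```

```text
top cam -0.086 [[-0.0532, -0.1222], [0.0788, -0.0485]]
top cam 0 [[-0.0519, -0.037], [0.0775, 0.0347]]
wrist -0.086 [[-0.0525, -0.122], [0.0606, -0.0501]]
wrist 0 [[-0.0524, -0.037], [0.0584, 0.0144]]
handle [-0.1005  0.2069] ((-0.09937199205160141, 0.20768418908119202), (0.03527160361409187, 0.012586081400513649), 0.32093578577041626)
[-0.0972  0.152 ] (np.float64(-167.6469670008568), np.float64(-0.999985738670134)) [-0.07  0.46 -0.77  1.78  0.36  1.05  0.81]
go (np.float64(0.47844449639416825), np.float64(0.35718903650396766), 0.1, 192.4) [2.1, 57.8, 67.3] [-0.002, -0.006, -0.004]
go (np.float64(0.47844449639416825), np.float64(0.35718903650396766), 0.02, 192.4) [1.6, 57.9, 147.3] [-0.002, -0.006, -0.004]
```

View pics/w9.png

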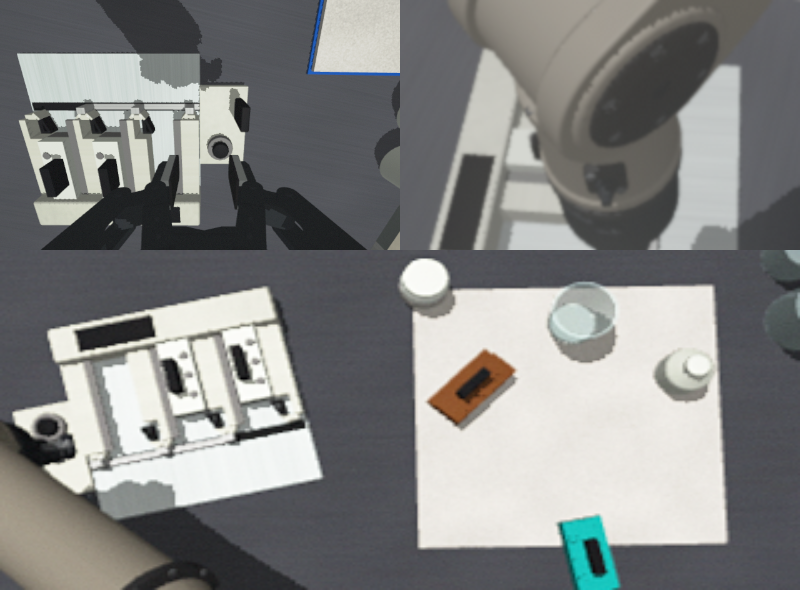

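Emit:
play_rows(deltas=[[40,[1,40,0],[-0.002,-0.006,-0.004]],[40,[2,58,30],[-0.002,-0.006,-0.004]],[40,[2,58,80],[-0.002,-0.006,-0.004]],[40,[2,58,125],[-0.002,-0.006,-0.004]],[40,[2,58,145],[-0.002,-0.006,-0.004]],[40,[2,58,147],[-0.002,-0.006,-0.004]],[0,[2,58,147],[-0.002,-0.006,-0.004]],[0,[2,58,147],[-0.002,-0.006,-0.004]]], squeeze=30)

```text
clock: 31.45
tcp_pos: [0.4794, 0.3574, 0.0222]
orientation: [-0.338, 3.121, 0.001]
contact_force: [-0.0, -1.7, 3.3]
grip_width: 0.0115
```

Emit:
play_rows(deltas=[[0,[0,0,0],[0,0,0]],[0,[0,0,0],[0,0,0]],[0,[0,-10,0],[0,0,0]],[0,[0,-20,0],[0,0,0]],[0,[0,-30,0],[0,0,0]],[0,[0,-40,0],[0,0,0]],[0,[0,-45,0],[0,0,0]],[0,[0,-46,0],[0,0,0]]])

```text
clock: 32.45
tcp_pos: [0.4885, 0.3156, 0.0223]
orientation: [-0.34, 3.12, 0.01]
contact_force: [-0.5, 13.1, -12.7]
grip_width: 0.0116
```

Emit:
play_rows(deltas=[[0,[0,-1,0],[0,0,0]],[0,[0,-2,0],[0,0,0]]])

```text
clock: 32.7
tcp_pos: [0.4885, 0.3158, 0.0223]
orientation: [-0.342, 3.119, 0.016]
contact_force: [0.6, 10.9, -12.2]
grip_width: 0.0117
```

Run:
```python
from g import *
o=r.get_obs();print(o['grip_width'],loc(o['tcp_pos']),o['tcp_pos'][2],yaw(o),o['contact_force'])
```

```text
0.011704384580281236 [-0.0981  0.1655] 0.02231394284481949 (np.float64(-167.49540520960466), np.float64(-0.9999433014506621)) [  0.60519824  10.90720089 -12.19518222]
```

Emit:
play_rows(deltas=[[30,[0,0,0],[0,0,0]],[30,[0,0,0],[0,0,0]],[30,[0,0,0],[0,0,0]],[30,[0,0,-40],[0,0,0]],[30,[0,0,-90],[0,0,0]],[0,[0,0,-120],[0,0,0]],[0,[0,0,-130],[0,0,0]],[0,[0,0,-130],[0,0,0]]])

```text
clock: 33.7
tcp_pos: [0.4883, 0.3141, 0.1522]
orientation: [-0.341, 3.119, 0.015]
contact_force: [0.3, -0.5, -0.1]
grip_width: -0.0002
```

Run:
```python
from g import *
for n in('w3','w2'):
    f=np.load('pics/'+n+'.npz');W=cloud(f['K'],f['T'],f['d']);L=(W[...,:2]-D)@Rm;z=W[...,2]
    rr=np.hypot(L[...,0]+.03,L[...,1]-.179)
    for a in range(0,30,3):
        m=(rr>=a*1e-3)&(rr<(a+3)*1e-3);print(n,a,m.sum(),np.percentile(z[m],[5,50,95]).round(4),f['p'][m].mean(0).round())
o=r.get_obs();p,d=r.grab_frame('wrist');K,T=cam('wrist',o);W=cloud(K,T,d);L=(W[...,:2]-D)@Rm;z=W[...,2];X,Y=L[...,0],L[...,1]
save('w10.png',p)
for nm,m in(('handle',(z>.078)&(z<.095)&(abs(Y-.19)<.05)&(abs(X+.1)<.04)&(d>.12)),('posts',(z>.034)&(z<.042)&(abs(X+.099)<.008)&(abs(Y)<.15))):
    if m.sum()>10: print(nm,m.sum(),cv2.minAreaRect(L[m].astype(np.float32)))
print(o['grip_width'],loc(o['tcp_pos']));go((*P(-.03,.179),.1,192.4),(*P(-.03,.179),.012,192.4))
```

```text
w3 0 32 [0.0422 0.0428 0.0442] [47. 48. 49.]
w3 3 97 [0.0421 0.0433 0.0443] [46. 47. 48.]
w3 6 154 [0.0422 0.0433 0.0445] [46. 46. 48.]
w3 9 231 [0.0418 0.0431 0.0443] [43. 44. 45.]
w3 12 270 [0.0322 0.0397 0.0432] [68. 69. 68.]
w3 15 297 [0.032  0.0332 0.0344] [136. 136. 133.]
w3 18 415 [0.0257 0.0328 0.0344] [129. 130. 127.]
w3 21 324 [0.0201 0.0216 0.0333] [166. 167. 158.]
w3 24 441 [0.0199 0.0212 0.0224] [217. 220. 208.]
w3 27 530 [0.0199 0.0212 0.0225] [220. 223. 211.]
w2 0 20 [0.042  0.0431 0.0443] [46. 46. 47.]
w2 3 64 [0.0418 0.043  0.0443] [46. 46. 47.]
w2 6 102 [0.0418 0.0432 0.0447] [44. 45. 46.]
w2 9 156 [0.0418 0.043  0.0445] [42. 43. 44.]
w2 12 187 [0.0326 0.0388 0.0432] [70. 71. 70.]
w2 15 188 [0.0318 0.0333 0.0344] [135. 135. 132.]
w2 18 302 [0.0222 0.0329 0.0344] [127. 128. 124.]
w2 21 226 [0.0201 0.0217 0.0335] [170. 172. 161.]
w2 24 279 [0.0198 0.0211 0.0226] [216. 218. 207.]
w2 27 358 [0.0199 0.0211 0.0225] [221. 223. 212.]
handle 665 ((-0.0992131307721138, 0.16470618546009064), (0.011451891623437405, 0.03635100647807121), 89.92882537841797)
posts 623 ((-0.09779045730829239, -0.0008407235145568848), (0.2515232264995575, 0.0131548335775733), 89.9645767211914)
-0.00019788827734533866 [-0.0986  0.1638]
go (np.float64(0.5520622080870706), np.float64(0.3436822780068042), 0.1, 192.4) [-68.9, 14.9, 51.8] [0.009, 0.004, 0.002]
go (np.float64(0.5520622080870706), np.float64(0.3436822780068042), 0.012, 192.4) [-68.6, 14.1, 139.8] [0.009, 0.004, 0.002]
```

View pics/w10.png

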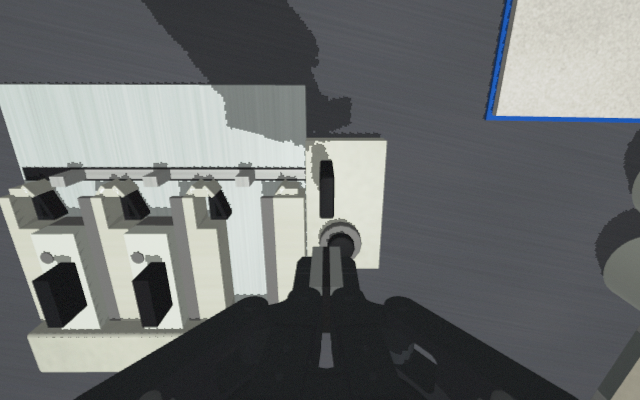

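Emit:
play_rows(deltas=[[0,[-40,10,20],[0.009,0.004,0]],[0,[-69,15,50],[0.009,0.004,0]],[0,[-69,14.5,95],[0.009,0.004,0]],[0,[-69,14,125],[0.009,0.004,0]],[0,[-69,14,138],[0.009,0.004,0]],[0,[-69,14,138],[0.009,0.004,0]],[0,[-69,14,138],[0.009,0.004,0]]])

```text
clock: 34.62
tcp_pos: [0.5531, 0.3444, 0.0149]
orientation: [-0.342, 3.122, 0.001]
contact_force: [-0.7, 1.1, 0.4]
grip_width: -0.0
```

Run:
```python
from g import *
o=r.get_obs();print(o['grip_width'],loc(o['tcp_pos']),o['tcp_pos'][2],o['contact_force'])
go((*P(-.03,.179),.0,192.4))
```

```text
-3.056195784594552e-05 [-0.0289  0.1795] 0.014875983362633932 [-0.74118807  1.14989374  0.43397896]
go (np.float64(0.5520622080870706), np.float64(0.3436822780068042), 0.0, 192.4) [1.2, -0.5, 14.9] [0.001, 0.001, 0.002]
```

Emit:
play_rows(deltas=[[0,[1,0,4],[0,0,0]],[0,[1,0,7],[0,0,0]],[0,[1,0,9],[0,0,0]],[0,[1,0,11],[0,0,0]],[0,[1,0,13],[0,0,0]],[0,[1,0,13],[0,0,0]]])

```text
clock: 35.38
tcp_pos: [0.5531, 0.345, 0.0057]
orientation: [-0.341, 3.119, 0.001]
contact_force: [-5.7, -6.2, 28.0]
grip_width: -0.0003
```

Run:
```python
from g import *
o=r.get_obs();print(o['tcp_pos'],o['contact_force'],o['moment'])
p,d=r.grab_frame('wrist');s,_=r.grab_frame('side');K,T=cam('wrist',o);np.savez('pics/b1.npz',p=p,d=d,K=K,T=T)
save('b1.png',np.hstack([cv2.resize(p[150:300,225:425],(480,360),interpolation=cv2.INTER_CUBIC),cv2.resize(s[330:400,230:330],(320,224)).repeat(1,0) if 0 else cv2.resize(s[300:400,210:300],(320,360))]))
W=cloud(K,T,d);L=(W[...,:2]-D)@Rm;z=W[...,2]
for v in range(200,262,4):print(v,[(L[v,u].round(3).tolist(),z[v,u].round(4)) for u in(310,326,342)])
```

```text
[0.55313169 0.34497029 0.00572409] [-5.69651961 -6.16564902 27.96493587] [-1.33153499  1.2477991  -0.02476646]
200 [([-0.056, 0.172], np.float64(0.0215)), ([-0.056, 0.18], np.float64(0.0209)), ([-0.056, 0.188], np.float64(0.0225))]
204 [([-0.054, 0.172], np.float64(0.0218)), ([-0.053, 0.18], np.float64(0.0206)), ([-0.054, 0.189], np.float64(0.0215))]
208 [([-0.051, 0.172], np.float64(0.0211)), ([-0.051, 0.18], np.float64(0.0211)), ([-0.052, 0.189], np.float64(0.0215))]
212 [([-0.05, 0.172], np.float64(0.0245)), ([-0.052, 0.18], np.float64(0.0282)), ([-0.05, 0.189], np.float64(0.0223))]
216 [([-0.051, 0.172], np.float64(0.0305)), ([-0.052, 0.18], np.float64(0.0334)), ([-0.05, 0.188], np.float64(0.0291))]
220 [([-0.049, 0.172], np.float64(0.0325)), ([-0.049, 0.18], np.float64(0.0323)), ([-0.049, 0.188], np.float64(0.0323))]
224 [([-0.047, 0.172], np.float64(0.0324)), ([-0.047, 0.18], np.float64(0.0328)), ([-0.047, 0.188], np.float64(0.0334))]
228 [([-0.045, 0.172], np.float64(0.0331)), ([-0.045, 0.18], np.float64(0.0327)), ([-0.045, 0.188], np.float64(0.0327))]
232 [([-0.043, 0.172], n
[... 239 characters left out ...]
 np.float64(0.0365)), ([-0.04, 0.18], np.float64(0.036)), ([-0.039, 0.188], np.float64(0.0345))]
244 [([-0.038, 0.172], np.float64(0.0368)), ([-0.039, 0.18], np.float64(0.0381)), ([-0.038, 0.188], np.float64(0.0366))]
248 [([-0.035, 0.172], np.float64(0.0362)), ([-0.039, 0.18], np.float64(0.0427)), ([-0.036, 0.188], np.float64(0.0374))]
252 [([-0.033, 0.172], np.float64(0.0367)), ([-0.039, 0.18], np.float64(0.0463)), ([-0.034, 0.188], np.float64(0.0369))]
256 [([-0.031, 0.172], np.float64(0.0365)), ([-0.04, 0.18], np.float64(0.0515)), ([-0.031, 0.188], np.float64(0.0366))]
260 [([-0.035, 0.173], np.float64(0.0471)), ([-0.039, 0.18], np.float64(0.0543)), ([-0.035, 0.188], np.float64(0.0466))]
```

View pics/b1.png

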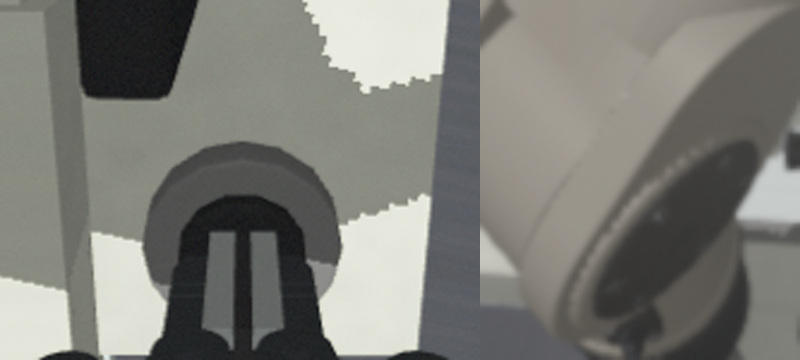

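Emit:
play_rows(deltas=[[0,[0,0,-10],[0,0,0]],[0,[0,0,-40],[0,0,0]],[0,[0,0,-90],[0,0,0]],[0,[0,0,-140],[0,0,0]],[0,[60,0,-170],[0,0,0]],[0,[60,0,-170],[0,0,0]],[0,[60,0,-170],[0,0,0]],[0,[60,0,-170],[0,0,0]]])

```text
clock: 36.48
tcp_pos: [0.4945, 0.3312, 0.1743]
orientation: [-0.339, 3.12, -0.0]
contact_force: [0.2, 0.7, 0.3]
grip_width: 0.0001
```

Run:
```python
from g import *
o=r.get_obs();p,d=r.grab_frame('wrist');K,T=cam('wrist',o);W=cloud(K,T,d);L=(W[...,:2]-D)@Rm;z=W[...,2];X,Y=L[...,0],L[...,1]
save('fin.png',p)
for nm,m in(('handle',(z>.078)&(z<.095)&(abs(Y-.19)<.05)&(abs(X+.1)<.04)&(d>.12)),('c0',(z>.048)&(z<.06)&(abs(Y+.092)<.025)&(abs(X)<.056)),('c1',(z>.048)&(z<.06)&(abs(Y+.006)<.025)&(abs(X)<.056)),('button',(z>.035)&(z<.047)&(np.hypot(X+.03,Y-.18)<.011))):
    if m.sum()>10: print(nm,m.sum(),np.percentile(L[m],[1,99],axis=0).round(4).tolist(),np.median(z[m]).round(4))
print(o['contact_force'],o['clock']);print(r.hand_in())
```

```text
handle 593 [[-0.1169, 0.1589], [-0.082, 0.1708]] 0.0865
c0 2584 [[-0.0524, -0.1119], [0.0551, -0.0719]] 0.0533
c1 2340 [[-0.0524, -0.0255], [0.0551, 0.0145]] 0.0533
button 315 [[-0.0405, 0.1698], [-0.0198, 0.1899]] 0.0432
[0.20330027 0.73848521 0.26385908] 36.475
the job is handed in; nothing more can be done
None
```

View pics/fin.png

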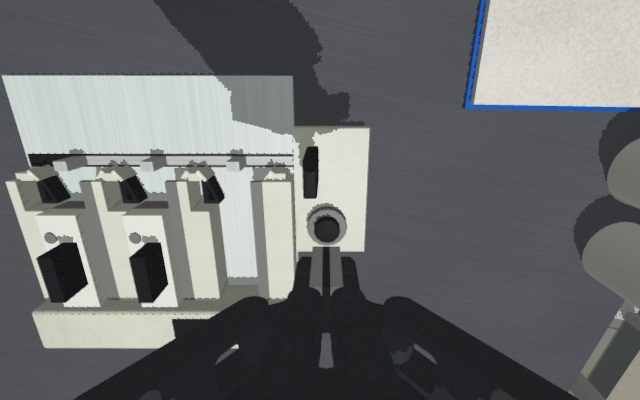

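Both cassettes on the bench are loaded, the gate is shut, the start button was pressed, and the job is handed in at about 36.5 s.

I opened the gate to its stop. I slid one cassette fully home in the right-hand bay and one in the middle bay, step on the lip side. I then shut the gate to its stop and pressed the button fully down. Only two real cassettes were in view; the turquoise and brown look-alikes were left alone, as were the bottle, the beaker and the jar.

**Last checks:**
- **Cassettes:** both rear ends measured at dock x ≈ -52 mm, with the catches seen out behind them (catch rear face at -57 mm).
- **Gate:** the handle sits at dock y ≈ 165 mm, which is the shut position.
- **Button:** it measured about 6.3 mm lower while pressed, with 28 N on it, and sprang back afterwards.

**What disagreed:**
- **Fingertip height:** the real fingertips sit about 35 mm higher than the reported TCP. Because of this, two early grasps of the first cassette closed on air just above its fin. That cassette did not move, and I corrected for the offset from then on.
- **Gate travel:** opening it measured about 42 mm instead of 43 mm. It had about 11 N against the stop at that point, so I took it as fully open.

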